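Take a pellet die apart into its holders

ROBOT

A 6-joint arm with a two-finger parallel gripper is mounted at the origin on a cart in front of the work surface, level with it; the furniture and walls round the work are solid. World frame = base frame: x ahead of the robot, y to its left, z up, the work surface at z = 0. Lengths are in m, angles in rad, forces in N, time in s.
With the tool pointing down it reaches from about 0.375 to 0.9 m from the base axis. Payload 3.1 kg.
Tool frame: the origin (TCP) lies where the fingers leave the gripper's body, on its centre line; the fingertips stand manip.tip_reach ahead of it and the grasp point (between the pads) lies 54 mm ahead of it (manip.tip_reach is the distance from the TCP to the fingertips, in m); z points along the fingers, y is the direction in which the jaws open and shut (so a half turn about z gives the same grasp; the last joint's range is limited). The gripper opens to 85 mm and grips with 20 to 120 N. Pads are 22 mm wide; open, the fingers measure 114 mm over their backs; the gripper's body (76 mm by 85 mm) begins 54 mm behind the grasp point. The pads swing forward as they close: fully open they stand 13 mm farther back than shut.
Start: joints at [-1.454, 0.527, 1.433, -0, 1.181, -0.178], TCP at [0.182, -0.598, 0.304] pointing down, gripper open.
Joint ranges: [-3.08, 3.08], [-0.75, 2.2], [0.22, 2.44], [-1.43, 4.57], [0, 2.65], [-2.85, 2.85]. Speed limits (rad/s): [2.79, 2.79, 3.14, 3.14, 3.14, 3.14].

INTERFACE

Orientations are given as a unit quaternion [x, y, z, w].
In Python, from station import manip, cams, order gives the robot as it stands. The module is installed in compiled form; this text tells all that it offers.
- The arm moves only by the tool drive_tool, never from a script. Its arguments are lists of equal length, an entry for each row: "linear": the shift along the tool's x, y, z in mm, a list of three; "rot": the turn, a rotation vector about the tool's x, y, z in degrees, a list of three; "hand": the finger opening in mm, from 0 to 85.4. A call has 1 to 20 rows; each row shifts and turns the pose as measured when the row begins, along the tool's axes as they then stand; what a row does not reach is not made up. A row lasts 1/12 s, in which the tool goes at most 41.7 mm and 7.16 degrees, less where a joint would pass 70% of its speed; a pose out of reach is approached as far as the arm can. A call with a gripper value outside its range is refused whole. The fingers move at their own pace and stop on an object; "force" is the grip in N (left out, the last holds). Time passes only in rows, so rows that do not move let the fingers close. It gives the time, the measured TCP pose, the force and the opening at its end, in the units of the state.
- manip.sense(): the state, without advancing time (a new reading comes with each control period).
- cams.snapshot(name): name is "side" or "top" or "wrist"; returns the picture (400x640x3 uint8, red, green, blue); there is no depth.
- cams.camera_model(name): a dict with "vfov" (degrees; the focal length in pixels is half the picture's height over the tangent of half this angle, whatever the lens; pixels are square), "cx", "cy" (the principal point, pixels), "rvec" (rotation vector, rad) and "tvec" (3), from world to camera coordinates, as OpenCV has them. Camera axes: x right, y down, z forward; pixel columns grow to the right and rows downward; lengths in m; the calibration is good to about 2 mm. A picture is of the moment at which its call begins: read the wrist's pose just before it. camera_model takes no time and is no camera call; for the wrist camera it gives the pose at the moment of the call.
- order.sign_off(): hands the job in, once; it reports no verdict.
Trained networks look in the newest picture that a camera, given by its name, has taken for a name from the list of things; names that differ only in an ending like _2 or _b are one class to them, and where a whole thing is asked for, a point or a joint stands for the part that bears it (a point fixed in the world has none). Each returns a list of dicts, best first, with "score" (0 to 1); they miss things now and then, are a little off and sometimes report something else, mostly with a low value. They report only what shows in the picture. A call takes as long as a camera call. They do not tell look-alikes from the thing itself.
- cams.regions_of(label, camera): "pixels" (400x640 bool, what is visible of it) and "rect" ([left, top, right, bottom] in pixels, round what is visible of it).
- cams.spot_point(label, camera): "at" ([column, row] in pixels: a listed point, or the origin of a listed thing).
The state is a dict: "t": time; "q": joint angles; "qd": joint speeds; "tau": joint torques, N m; "tcp_pos": TCP position; "tool_rot": TCP orientation; "force": force on the tool from outside, world axes, zero at the start; "ft_torque": the same for the moment, N m; "finger_gap": opening from 0.0 (shut) to 1.0 (fully open).
Only numpy, scipy, OpenCV 4.12 (cv2) and the standard library are available. Lean on these libraries where they do the work, as an engineer would, in place of code of your own. Each camera call takes 0.05 s, during which the arm holds its last target. There are 200 camera calls.

TASK

The pellet die stands assembled on the worktop, as it came from the press. Take it apart from the top down - plunger, collar, die body, base - and stand each part upright in its own holder before you take the next: the plunger in the tall block with the flared hole, the other three flat in the nest of their size. The faces are lapped, so set each part down gently without dropping it, let none tip over, and leave the porcelain dish and the tweezers alone.

Things in the scene. Friction and masses are not known exactly. Their poses are not given: they have to be found in the camera images.
- die_plunger: Plunger, topmost part: steel rod 14 mm thick, 74 mm long, under a knurled head 22 mm in diameter, 16 mm tall; 0.14 kg. Origin on the axis at the rod's foot, z up. At the start it stands upright through the 18 mm bores of collar and die body, foot 30 mm above the worktop, a 12 mm gap between collar and head, head's top at 120 mm. It must rise straight up 62 mm to clear the collar.
- die_collar: Collar: a plain steel ring, 36 mm outside diameter, 18 mm bore, 18 mm tall, 0.10 kg, lying loose on the flat top of the die body. Origin at the centre of its underside (74 mm above the worktop at the start), z up along the axis.
- die_body: Die body, a thick-walled steel cylinder, 48 mm in diameter, 50 mm tall, 18 mm bore, 0.45 kg, standing on the base with a counterbore 8 mm deep over the base's spigot (2 mm play all round). Origin at the centre of its underside (24 mm above the worktop at the start), z up along the axis. It must rise 6 mm to come off the spigot.
- die_base: Base, lowest part: steel disc 62 mm in diameter, 24 mm tall, with a spigot 26 mm in diameter, 6 mm tall on its top; 0.40 kg. A hose nipple 8 mm thick sticks out 14 mm from its side along its own +x, axis 15 mm above the underside: grip the disc across its own y to keep the fingers off it. Origin at the centre of its underside, on the worktop; z up.
- holder_plunger: Holder for the plunger: a fixed round grey plastic block, 52 mm in diameter on a 68 mm foot, 40 mm tall, with a hole that opens as a cone 42 mm wide at the top, narrows over 12 mm to 20 mm in diameter, and ends on a floor 6 mm above the worktop. The plunger stands in it on its foot, head up. Origin at the centre of its underside on the worktop; z up.
- holder_collar: Holder for the collar: a fixed round grey plastic nest, 66 mm over its rim on a 74 mm foot, 10 mm tall, with a flat recess 52 mm in diameter whose floor lies 4 mm above the worktop: the smallest of the three flat nests. Origin at the centre of its underside on the worktop; z up.
- holder_body: Holder for the die body, the same nest in the middle size, 78 mm over its rim on an 86 mm foot, 10 mm tall, recess 64 mm in diameter, floor 4 mm above the worktop. Origin at the centre of its underside on the worktop; z up.
- holder_base: Holder for the base: the same nest in the largest size, 92 mm over its rim on a 100 mm foot, 10 mm tall, recess 78 mm in diameter, floor 4 mm above the worktop; the hose nipple passes over the rim and may point anywhere. Origin at the centre of its underside on the worktop; z up.
- dish: White porcelain dish, 72 mm across and 26 mm tall, a loose bystander. Origin at the centre of its underside.
- steel_tweezers: Steel tweezers, 123 mm long, lying flat, a loose bystander. Origin at the middle of their underside; x along their length.
Mind the look-alikes: they are no part of the job. Of the things shaped like the die_plunger, the steel one is meant.

How it is judged:
On the way, in this order (a step that is already met when the one before it is completed fails the run):
1. the plunger stands in its holder, let go (horizontal distance between die_plunger and holder_plunger below 0.006 m and z of die_plunger in the frame of holder_plunger between 0.001 and 0.0085 m and angle between die_plunger's own z axis and vertical below 0.3 rad and contact force between the fingers and die_plunger below 0.3 N), for 0.2 s.
2. the collar lies in its holder, let go (horizontal distance between die_collar and holder_collar below 0.0095 m and z of die_collar in the frame of holder_collar between 0.001 and 0.0065 m and angle between die_collar's own z axis and vertical below 0.08 rad and contact force between the fingers and die_collar below 0.3 N), for 0.2 s.
3. the die body stands in its holder, let go (horizontal distance between die_body and holder_body below 0.0095 m and z of die_body in the frame of holder_body between 0.001 and 0.0065 m and angle between die_body's own z axis and vertical below 0.08 rad and contact force between the fingers and die_body below 0.3 N), for 0.2 s.
4. the base lies in its holder, let go (horizontal distance between die_base and holder_base below 0.0095 m and z of die_base in the frame of holder_base between 0.001 and 0.0065 m and angle between die_base's own z axis and vertical below 0.08 rad and contact force between the fingers and die_base below 0.3 N), for 0.2 s.
At the end, for the whole second after the job is handed in: All four parts at rest, let go, in their own holders: collar, die body and base flat inside the recess (underside within 2.5 mm of its floor, at most 9.5 mm off centre, tilt under 0.08 rad); plunger foot within 2.5 mm of the hole's floor, 6 mm off centre at most, leaning under 0.3 rad (all of step 1 and all of step 2 and all of step 3 and all of step 4 and linear speed of each of die_plunger, die_collar, die_body, die_base below 0.02 m/s); the robot touches nothing.
It fails at once if a part of the die tipped over (more than 0.6 rad) (angle between any of die_plunger, die_collar, die_body, die_base's own z axis and vertical above 0.6 rad).
It fails at once if a part of the die was dropped (moving at over 0.5 m/s, a free fall of about 13 mm, while not held) ((linear speed of die_plunger above 0.5 m/s and contact force between the fingers and die_plunger below 0.3 N) or (linear speed of die_collar above 0.5 m/s and contact force between the fingers and die_collar below 0.3 N) or (linear speed of die_body above 0.5 m/s and contact force between the fingers and die_body below 0.3 N) or (linear speed of die_base above 0.5 m/s and contact force between the fingers and die_base below 0.3 N)).
It fails at once if the dish or the tweezers moved by more than 30 mm (distance of any of dish, steel_tweezers from where it was at the start of the episode above 0.03 m).
It also fails if it takes over 102 s, if anything falls off the work surface, if the arm or the gripper's body presses on something with over 40 N, if the wrist force passes 120 N, or if a joint passes its speed limit or range.

## Working session

There is one attempt and no reset: what is moved stays moved. The work goes in short steps, Python scripts to look and compute and a tool call to move; the robot and the scene stay as the last step left them, time stands still between calls to the robot, and variables do not carry over. Pictures are saved under pics/ and viewed, about 12 in all and at most 16, crops included, and the job is handed in when it is done.

Besides the shell and the picture viewer there is one more tool, called after "Call:" as name(argument=value, ...), one argument or row to a line, values as JSON. drive_tool: Moves the arm, as the interface text tells. Its arguments: {"type":"object","properties":{"linear":{"type":"array","items":{"type":"array","items":{"type":"number"}}},"rot":{"type":"array","items":{"type":"array","items":{"type":"number"}}},"hand":{"type":"array","items":{"type":"number"}},"force":{"type":"number"}},"required":["linear","rot","hand"]}

```bash
mkdir -p pics
cat > h.py <<'E'
import numpy as np, cv2
from station import manip, cams, order
def cam(n):
    m=cams.camera_model(n); f=200/np.tan(np.radians(m['vfov'])/2)
    return np.array([[f,0,m['cx']],[0,f,m['cy']],[0,0,1]]), np.array(m['rvec'],float), np.array(m['tvec'],float), m
def ray(n,px):
    K,r,t,m=cam(n); R=cv2.Rodrigues(r)[0]
    d=R.T@np.linalg.inv(K)@np.array([px[0],px[1],1.]); return -R.T@t, d
def onplane(n,px,z):
    c,d=ray(n,px); return c+d*(z-c[2])/d[2]
def proj(n,P):
    K,r,t,m=cam(n); return cv2.projectPoints(np.array(P,float).reshape(-1,1,3),r,t,K,None)[0].reshape(-1,2)
def snap(n,fn=None):
    im=cams.snapshot(n)
    if fn: cv2.imwrite('pics/'+fn,im[:,:,::-1])
    return im
E
python3 - <<'E'
from h import *
s=manip.sense(); print(s['t'],s['tcp_pos'],s['tool_rot'],s['finger_gap'],manip.tip_reach)
for n in ('top','side'):
    im=snap(n,n+'0.png'); print(n,cams.camera_model(n))
    for l in 'die_plunger die_collar die_body die_base holder_plunger holder_collar holder_body holder_base dish steel_tweezers'.split():
        for d in cams.spot_point(l,n)[:3]:
            print(l,round(d['score'],2),np.round(d['at'],1),np.round(onplane(n,d['at'],0),3))
E
```

```text
0.0 [ 0.18216248 -0.59728247  0.30293149] [ 9.89081042e-01  1.47368645e-01  5.00419430e-05 -1.08268793e-03] 0.9982353289942874 0.0726
top {'vfov': 49.30362788015239, 'cx': 310.95298100306115, 'cy': 211.18593136323418, 'rvec': array([ 2.18332737, -2.15351342,  0.15826661]), 'tvec': array([0.06965184, 0.55747039, 1.18461579])}
die_plunger 0.65 [231.4 245.7] [0.459 0.301 0.   ]
die_plunger 0.56 [224.4 273.5] [0.381 0.318 0.   ]
die_plunger 0.54 [246.1 278. ] [0.369 0.256 0.   ]
die_collar 0.57 [232.3 246.8] [0.456 0.298 0.   ]
die_body 0.7 [233.4 248.5] [0.451 0.295 0.   ]
die_base 0.72 [233.7 247.7] [0.453 0.294 0.   ]
die_base 0.56 [373.5 197.9] [ 0.602 -0.104  0.   ]
holder_plunger 0.58 [298.8 209.8] [0.564 0.112 0.   ]
holder_collar 0.93 [375.7 198.7] [ 0.6  -0.11  0.  ]
holder_body 0.94 [246.5 192.4] [0.612 0.263 0.   ]
holder_base 0.92 [367.3 249.3] [ 0.454 -0.085  0.   ]
dish 0.72 [315.7 158.4] [0.716 0.065 0.   ]
steel_tweezers 0.39 [301.2 269.6] [0.394 0.102 0.   ]
side {'vfov': 49.12364358655796, 'cx': 323.0192892974352, 'cy': 195.82327411407272, 'rvec': array([ 0.56330558, -2.46888387,  1.42048235]), 'tvec': array([0.52017109, 0.15124461, 0.76584471])}
die_plunger 0.86 [368.6 313.9] [0.37  0.259 0.   ]
die_plunger 0.69 [350.8 272.9] [0.436 0.178 0.   ]
die_plunger 0.59 [354.1 338.6] [0.372 0.316 0.   ]
die_collar 0.3 [316.  304.7] [0.457 0.277 0.   ]
die_body 0.59 [315.  302.5] [0.46  0.273 0.   ]
die_base 0.8 [316.8 309.9] [0.45  0.287 0.   ]
holder_plunger 0.97 [306.2 236.8] [0.563 0.112 0.   ]
holder_collar 0.64 [335.6 188.4] [ 0.594 -0.099  0.   ]
holder_body 0.75 [245.  273.3] [0.61  0.261 0.   ]
holder_base 0.65 [388.7 199.8] [ 0.458 -0.101  0.   ]
dish 0.69 [260.2 211.3] [0.703 0.069 0.   ]
steel_tweezers 0.56 [390.3 253.4] [0.39  0.092 0.   ]
```

View pics/top0.png

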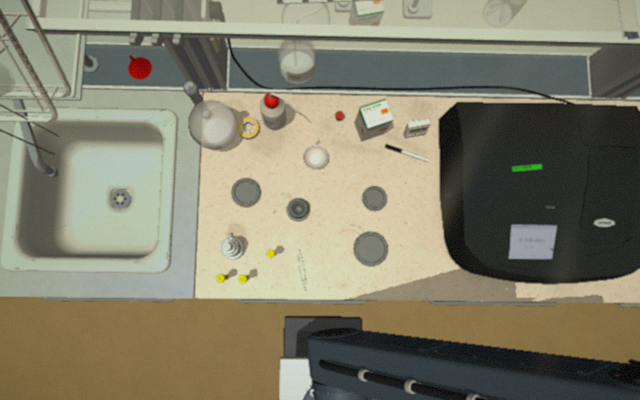

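View pics/side0.png

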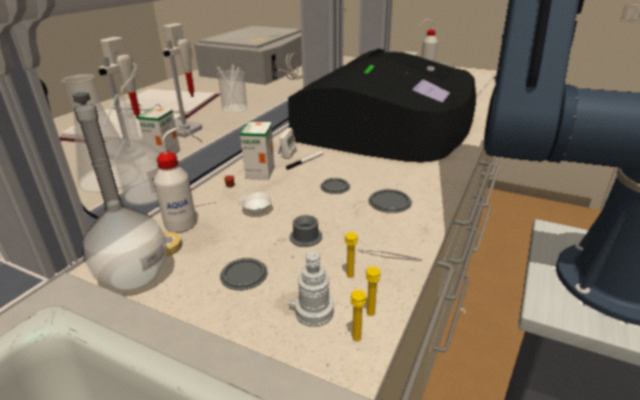

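The steel plunger is the grey head on the stack: top (232,243), side (313,258). The look-alikes are three yellow rods: top (222,278), (243,278), (271,253); side (357,298), (373,272), (351,239). The flat holders look clear. Next I'll refine the positions and plan the move to a wrist view over the die.

```bash
cat >> h.py <<'E'
from scipy.spatial.transform import Rotation as Ro
def plan(P,yaw=None,step=40,rstep=7.0):
    """tool-frame shift (mm) and yaw turn (deg) to world target; yaw = world angle of tool x (mod 180), rows with rotation interleaved"""
    s=manip.sense(); R=Ro.from_quat(s['tool_rot']).as_matrix(); d=R.T@(np.array(P)-s['tcp_pos'])*1000
    y0=np.degrees(np.arctan2(R[1,0],R[0,0])); dy=0
    if yaw is not None: dy=((yaw-y0+90)%180)-90
    # full desired: straight down
    yt=np.radians(y0+dy); Rt=np.array([[np.cos(yt),np.sin(yt),0],[np.sin(yt),-np.cos(yt),0],[0,0,-1]])
    rv=np.degrees(Ro.from_matrix(R.T@Rt).as_rotvec())
    print('t',round(s['t'],2),'tcp',np.round(s['tcp_pos']*np.array(1000.),1),'yaw',round(y0,2),'gap',round(s['finger_gap']*85.4,1),'F',np.round(s['force'],1),'q',np.round(s['q'],2))
    print('shift tool',np.round(d,1),'rotvec',np.round(rv,2),'shift in final tool frame',np.round(Rt.T@R@d,1))
def cen(l,n,z):
    r=cams.regions_of(l,n)
    out=[]
    for d in r[:2]:
        m=d['pixels'].astype(np.uint8); c,_=cv2.findContours(m,0,2); c=max(c,key=cv2.contourArea); h=cv2.convexHull(c)
        e=cv2.fitEllipse(h); out.append((round(d['score'],2),np.round(onplane(n,e[0],z)[:2]*1000,1),np.round(e[1],1)))
    return out
E
python3 - <<'E'
from h import *
snap('top');
for l in ('holder_plunger','holder_collar','holder_body','holder_base','dish'): print(l,cen(l,'top',.04 if l=='holder_plunger' else .006))
snap('side')
for l in ('holder_collar','holder_body','holder_base'): print(l,cen(l,'side',.006))
print(cams.camera_model('wrist'))
plan([.35,-.35,.45]); plan([.46,.285,.33])
E
```

```text
holder_plunger []
holder_collar [(0.6, array([ 600.2, -102.9]), array([25. , 25.7])), (0.46, array([563.1, 115.8]), array([22.2, 22.9]))]
holder_body [(0.87, array([610.9, 266.5]), array([27.9, 29.4]))]
holder_base [(0.85, array([455.5, -91.5]), array([33.7, 34.5])), (0.2, array([453.1, 309. ]), array([11.7, 13.2]))]
dish [(0.7, array([717.6,  67.4]), array([23.4, 24.2]))]
holder_collar [(0.89, array([ 596.5, -102.6]), array([16.9, 28.3]))]
holder_body [(0.78, array([606.7, 267.6]), array([30.5, 46.9]))]
holder_base [(0.7, array([450.8, -89.7]), array([24. , 43.6])), (0.3, array([454.2, 292.8]), array([34. , 47.3]))]
{'vfov': 62.23510119556118, 'cx': 320.82110003800784, 'cy': 197.17043923436898, 'rvec': array([-2.31762439,  1.71718677,  0.26375561]), 'tvec': array([-0.62430837, -0.04004173,  0.37974288])}
t 1.6 tcp [ 182.2 -597.8  303.9] yaw 16.95 gap 85.3 F [ 0.3 -1.2 -0.4] q [-1.45  0.53  1.43 -0.    1.18 -0.18]
shift tool [ 232.7 -188.2 -146.1] rotvec [0. 0. 0.] shift in final tool frame [ 232.7 -188.2 -146.1]
t 1.6 tcp [ 182.2 -597.8  303.9] yaw 16.95 gap 85.3 F [ 0.3 -1.2 -0.4] q [-1.45  0.53  1.43 -0.    1.18 -0.18]
shift tool [ 523.1 -763.5  -26.1] rotvec [0. 0. 0.] shift in final tool frame [ 523.1 -763.5  -26.1]
```

Call:
drive_tool(
  linear=[
    [0,0,-40],
    [0,0,-40],
    [0,0,-40],
    [25,-29,0],
    [25,-29,0],
    [25,-29,0],
    [25,-29,0],
    [25,-29,0],
    [25,-29,0],
    [25,-29,0],
    [25,-29,0],
    [25,-29,0],
    [25,-29,0],
    [20,-33,0],
    [20,-33,0],
    [20,-33,0],
    [20,-33,0],
    [20,-33,0],
    [20,-33,0],
  ],
  rot=[
    [0,0,0],
    [0,0,0],
    [0,0,0],
    [0,0,0],
    [0,0,0],
    [0,0,0],
    [0,0,0],
    [0,0,0],
    [0,0,0],
    [0,0,0],
    [0,0,0],
    [0,0,0],
    [0,0,0],
    [0,0,0],
    [0,0,0],
    [0,0,0],
    [0,0,0],
    [0,0,0],
    [0,0,0],
  ],
  hand=[85,85,85,85,85,85,85,85,85,85,85,85,85,85,85,85,85,85,85],
)

```text
t: 3.18
tcp_pos: [0.4013, -0.0085, 0.4288]
tool_rot: [0.99, 0.138, 0.005, 0.007]
force: [0.5, -1.0, -0.3]
finger_gap: 1.0
```

Run:
```python
from h import *
plan([.455,.285,.32],33)
m=cams.camera_model('wrist');R=cv2.Rodrigues(np.array(m['rvec']))[0];C=-R.T@m['tvec']
s=manip.sense();T=Ro.from_quat(s['tool_rot']).as_matrix()
print('cam in tool',T.T@(C-s['tcp_pos']),'cam axes in tool',np.round(T.T@R.T,2))
```

```text
t 3.18 tcp [401.3  -8.5 428.8] yaw 15.91 gap 85.4 F [ 0.5 -1.  -0.3] q [-0.3   0.06  1.77 -0.01  1.3   1.  ]
shift tool [ 131.3 -269.2  105.5] rotvec [  0.97  -0.28 -17.09] shift in final tool frame [ 204.8 -216.9  108.8]
cam in tool [ 0.0757018  -0.00074175 -0.07052848] cam axes in tool [[-0.   -0.95 -0.3 ]
 [ 1.   -0.    0.  ]
 [-0.   -0.3   0.95]]
```

Call:
drive_tool(
  linear=[
    [16,-33,10],
    [16,-34,13],
    [16,-34,13],
    [16,-34,13],
    [16,-34,13],
    [16,-34,13],
    [17,-34,13],
    [18,-34,15],
    [0,0,0],
    [0,0,0],
    [0,0,0],
    [0,0,0],
  ],
  rot=[
    [1,0,0],
    [0,0,0],
    [0,0,0],
    [0,0,0],
    [0,0,0],
    [0,0,0],
    [0,0,0],
    [0,0,0],
    [0,0,-6],
    [0,0,-6],
    [0,0,-5],
    [0,0,0],
  ],
  hand=[85,85,85,85,85,85,85,85,85,85,85,85],
)

```text
t: 4.18
tcp_pos: [0.4547, 0.3122, 0.3244]
tool_rot: [0.955, 0.296, 0.01, 0.001]
force: [-0.0, -0.6, -0.7]
finger_gap: 0.997
```

Run:
```python
from h import *
plan([.455,.285,.32],33)
im=snap('wrist','w1.png')
for l,z in (('die_plunger',.03),('die_collar',.074),('die_body',.024),('die_base',0)):
    for d in cams.spot_point(l,'wrist')[:4]: print(l,round(d['score'],2),np.round(d['at'],1),np.round(onplane('wrist',d['at'],z),4))
for l,z in (('die_collar',.083),('die_base',.012)): print(l,cen(l,'wrist',z))
```

```text
t 4.18 tcp [454.7 312.2 324.4] yaw 34.5 gap 85.2 F [-0.  -0.6 -0.7] q [ 0.4   0.4   1.6  -0.    1.12  1.37]
shift tool [-15.3  22.5   4.2] rotvec [ 0.43 -1.06  1.5 ] shift in final tool frame [-14.6  23.    4.4]
die_plunger 0.89 [319.7 239.1] [0.3839 0.2635 0.03  ]
die_plunger 0.61 [392.6 228.8] [0.4434 0.1991 0.03  ]
die_collar 0.89 [327.9 190.7] [0.4483 0.2971 0.074 ]
die_body 0.83 [328.  177.6] [0.4509 0.2968 0.024 ]
die_base 0.9 [329.9 176.5] [0.4493 0.2919 0.    ]
die_base 0.41 [326.5 173.4] [0.4502 0.2976 0.    ]
die_collar [(0.66, array([450.2, 296.4]), array([37.5, 40. ]))]
die_base []
```

View pics/w1.png

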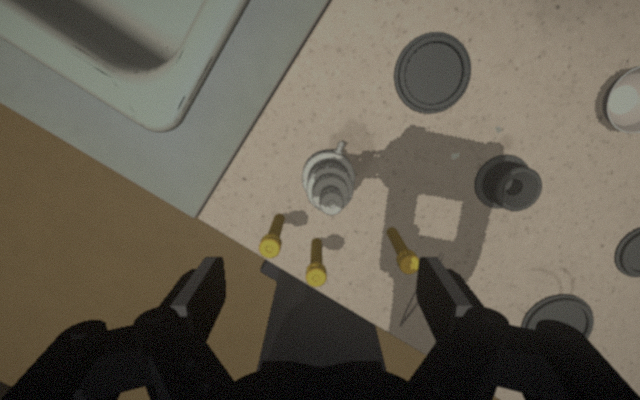

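Run:
```python
from h import *
im=cv2.imread('pics/w1.png')
c=im[135:225,280:380]; cv2.imwrite('pics/w1c.png',cv2.resize(c,None,fx=7,fy=6.5,interpolation=cv2.INTER_CUBIC) if 0 else cv2.resize(c,None,fx=6,fy=6,interpolation=cv2.INTER_CUBIC))
for z,l in ((.12,'head top'),(.092,'coll top'),(.074,'body top'),(0,'base')):
    print(l,proj('wrist',[.451,.295,z]))
a=onplane('wrist',(341.5,143),.015);b=np.array([.451,.295,.015]);print(a,np.degrees(np.arctan2(*(a-b)[1::-1])))
```

```text
head top [[332.79000669 203.39211925]]
coll top [[331.53202233 194.63081085]]
body top [[330.82996291 189.74127552]]
base [[328.57171936 174.0136014 ]]
[0.4916937  0.30560781 0.015     ] 14.6104044710234
```

View pics/w1c.png

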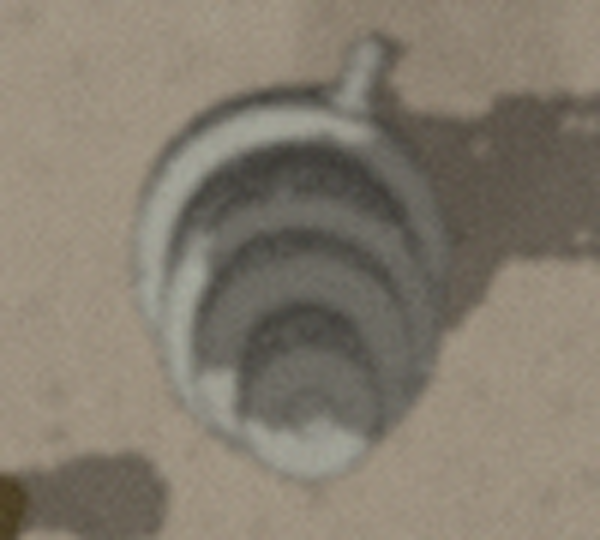

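The crop shows the grey steel head on top at full-image (332,203), with stepped collar, body and base under it and the nipple tip at (342,142). It is the steel one, with its axis at about (0.450, 0.295) and the nipple at a world yaw of about 14°.

Run:
```python
from h import *
plan([.450,.295,.25],14)
```

```text
t 4.53 tcp [455.1 311.2 325.2] yaw 34.25 gap 84.8 F [-0.   0.4  0.4] q [ 0.4   0.4   1.6  -0.    1.12  1.37]
shift tool [-14.8  10.   75. ] rotvec [ 0.25 -1.2  20.25] shift in final tool frame [-8.9 14.5 75.2]
```

Call:
drive_tool(
  linear=[
    [0,0,0],
    [0,0,0],
    [0,0,0],
    [-4.5,7.5,35],
    [-4.5,7,35],
    [0,0,5],
    [0,0,0],
  ],
  rot=[
    [0,-0.5,6.8],
    [0,-0.5,6.8],
    [0,0,6.7],
    [0,0,0],
    [0,0,0],
    [0,0,0],
    [0,0,0],
  ],
  hand=[45,45,45,45,45,45,45],
)

```text
t: 5.12
tcp_pos: [0.4534, 0.294, 0.2529]
tool_rot: [0.994, 0.108, 0.008, 0.0]
force: [0.7, -0.4, 1.3]
finger_gap: 0.524
```

Run:
```python
from h import *
plan([.450,.295,.17],14)
im=snap('wrist','w2.png')
plan([.450,.295,.17],14)
print(manip.tip_reach)
print(proj('wrist',[[.45,.295,.12],[.45,.295,.092],[.45,.295,.074],[.45,.295,0]]))
s=manip.sense();T=Ro.from_quat(s['tool_rot']).as_matrix()
print('tips',proj('wrist',[s['tcp_pos']+T@np.array([0,y,.0726]) for y in (-.0225,.0225)]))
```

```text
t 5.12 tcp [453.4 294.  252.9] yaw 12.46 gap 44.7 F [ 0.7 -0.4  1.3] q [ 0.37  0.48  1.71 -0.01  0.94  1.73]
shift tool [-4.5 -1.9 82.8] rotvec [ 0.15 -0.91 -1.54] shift in final tool frame [-3.1 -1.8 82.9]
t 5.17 tcp [453.4 294.  253.2] yaw 12.47 gap 45.0 F [-0.3  0.  -0.6] q [ 0.37  0.48  1.7  -0.01  0.94  1.73]
shift tool [-4.4 -1.9 83.2] rotvec [ 0.16 -0.9  -1.53] shift in final tool frame [-3.  -1.8 83.2]
0.0726
[[318.74360924 221.2144902 ]
 [318.86462514 207.79010573]
 [318.92936305 200.60868116]
 [319.12515872 178.88892072]]
tips [[275.36316358 257.80504788]
 [368.98640142 257.77103217]]
```

View pics/w2.png

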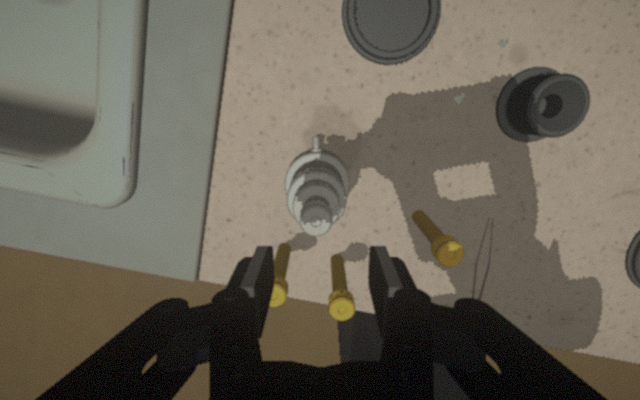

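Wrist view: head top at (316,218), base nipple at (318,140) in line with tool x, fingertips at (270,248) and (371,248). The axis is within 2 mm of the estimate, at about (0.451, 0.296), so I'll descend and grip.

Call:
drive_tool(
  linear=[
    [-1,-1.5,0],
    [-1,-1,25],
    [0,0,30],
    [0,0,25],
    [0,0,3],
    [0,0,0],
    [0,0,0],
  ],
  rot=[
    [0,-0.9,0],
    [0,0,0],
    [0,0,0],
    [0,0,0],
    [0,0,0],
    [0,0,0],
    [0,0,0],
  ],
  hand=[45,45,45,45,45,45,45],
  force=30,
)

```text
t: 5.75
tcp_pos: [0.4607, 0.302, 0.1804]
tool_rot: [0.994, 0.109, 0.012, -0.003]
force: [-1.0, -0.1, 0.3]
finger_gap: 0.527
```

Run:
```python
from h import *
plan([.451,.296,.169])
im=snap('side');s=manip.sense()
cv2.imwrite('pics/s2.png',cv2.resize(im[180:340,250:410,::-1],None,fx=3.7,fy=3.7,interpolation=cv2.INTER_CUBIC))
print((proj('side',[s['tcp_pos']-[0,0,.0726]])-[250,180])*3.7)
```

```text
t 5.75 tcp [460.7 302.  180.4] yaw 12.49 gap 45.0 F [-1.  -0.1  0.3] q [ 0.38  0.6   1.74 -0.    0.78  1.73]
shift tool [-11.    3.8  11.1] rotvec [-0.15 -1.34  0.  ] shift in final tool frame [-10.8   3.8  11.4]
[[200.17011253 299.72621794]]
```

View pics/s2.png

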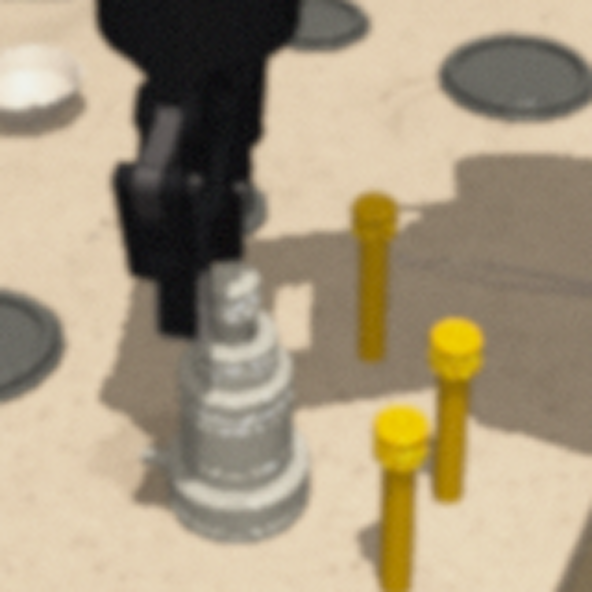

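Call:
drive_tool(
  linear=[
    [-6,2,0],
    [-6,2,0],
    [0,0,0],
  ],
  rot=[
    [0,-0.8,0],
    [0,-0.8,0],
    [0,0,0],
  ],
  hand=[45,45,45],
)

```text
t: 6.05
tcp_pos: [0.4512, 0.2962, 0.1849]
tool_rot: [0.994, 0.109, 0.001, -0.002]
force: [-0.6, -0.1, -0.6]
finger_gap: 0.525
```

Run:
```python
from h import *
plan([.451,.296,.169])
```

```text
t 6.05 tcp [451.2 296.2 184.9] yaw 12.52 gap 44.8 F [-0.6 -0.1 -0.6] q [0.37 0.59 1.75 0.01 0.8  1.72]
shift tool [-0.2  0.2 15.9] rotvec [-0.24 -0.1   0.  ] shift in final tool frame [-0.2  0.2 15.9]
```

Call:
drive_tool(
  linear=[
    [-0.8,0.3,8],
    [-0.8,0.3,8],
    [0,0,0],
  ],
  rot=[
    [0,-0.1,0],
    [0,-0.1,0],
    [0,0,0],
  ],
  hand=[45,45,45],
)

```text
t: 6.3
tcp_pos: [0.4501, 0.2953, 0.1698]
tool_rot: [0.994, 0.109, 0.001, -0.003]
force: [0.5, -0.2, -0.6]
finger_gap: 0.525
```

Run:
```python
from h import *
plan([.451,.296,.169])
```

```text
t 6.3 tcp [450.1 295.3 169.8] yaw 12.51 gap 44.8 F [ 0.5 -0.2 -0.6] q [0.37 0.61 1.77 0.01 0.76 1.72]
shift tool [ 1.  -0.5  0.8] rotvec [-0.28 -0.12  0.  ] shift in final tool frame [ 1.  -0.5  0.8]
```

Call:
drive_tool(
  linear=[
    [0.5,0,0],
    [0,0,0],
    [0,0,0],
    [0,0,0],
    [0,0,0],
    [0,0,0],
  ],
  rot=[
    [0,0,0],
    [0,0,0],
    [0,0,0],
    [0,0,0],
    [0,0,0],
    [0,0,0],
  ],
  hand=[15,15,15,15,15,15],
  force=40,
)

```text
t: 6.8
tcp_pos: [0.4505, 0.2953, 0.169]
tool_rot: [0.994, 0.109, -0.0, -0.002]
force: [-0.0, 0.9, 0.7]
finger_gap: 0.24
```

Run:
```python
from h import *
plan([.451,.296,.259])
im=snap('side');s=manip.sense()
cv2.imwrite('pics/s3.png',cv2.resize(im[200:340,260:400,::-1],None,fx=4,fy=4,interpolation=cv2.INTER_CUBIC))
print((proj('side',[s['tcp_pos']-[0,0,.0726]])-[260,200])*4)
```

```text
t 6.8 tcp [450.5 295.3 169. ] yaw 12.5 gap 20.5 F [-0.   0.9  0.7] q [0.37 0.61 1.77 0.01 0.76 1.72]
shift tool [  0.6  -1.  -90. ] rotvec [-0.26 -0.01  0.  ] shift in final tool frame [  0.6  -0.6 -90. ]
[[210.83289237 266.20689377]]
```

View pics/s3.png

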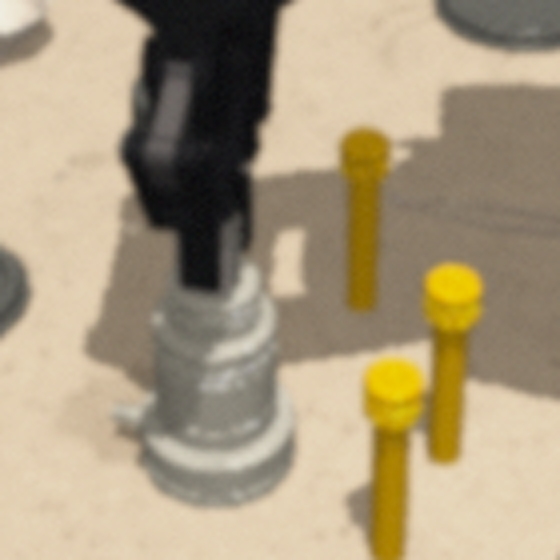

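The fingers have closed on the head at a gap of 20.5 mm and the tips sit just above the collar at crop (205,285). I'll lift in steps.

Call:
drive_tool(
  linear=[
    [0.5,0,-6],
    [0.5,0,-6],
    [0.5,0,-6],
    [0,0,0],
  ],
  rot=[
    [0,0,0],
    [0,0,0],
    [0,0,0],
    [0,0,0],
  ],
  hand=[15,15,15,15],
)

```text
t: 7.18
tcp_pos: [0.4516, 0.2954, 0.1877]
tool_rot: [0.994, 0.109, -0.001, -0.002]
force: [-0.4, -0.2, -1.8]
finger_gap: 0.244
```

Run:
```python
from h import *
plan([.4505,.2953,.259])
```

```text
t 7.18 tcp [451.6 295.4 187.7] yaw 12.5 gap 20.8 F [-0.4 -0.2 -1.8] q [0.37 0.58 1.75 0.01 0.81 1.72]
shift tool [ -1.2  -0.5 -71.3] rotvec [-0.24  0.11 -0.  ] shift in final tool frame [ -1.1  -0.2 -71.3]
```

Call:
drive_tool(
  linear=[
    [-0.3,0,-9],
    [0,0,-9],
    [0,0,-9],
    [0,0,-9],
    [0,0,0],
  ],
  rot=[
    [0,0,0],
    [0,0,0],
    [0,0,0],
    [0,0,0],
    [0,0,0],
  ],
  hand=[15,15,15,15,15],
)

```text
t: 7.6
tcp_pos: [0.4514, 0.2952, 0.2282]
tool_rot: [0.994, 0.109, -0.001, -0.002]
force: [-0.2, 0.3, -0.9]
finger_gap: 0.237
```

Run:
```python
from h import *
plan([.4505,.2953,.269])
```

```text
t 7.6 tcp [451.4 295.2 228.2] yaw 12.51 gap 20.2 F [-0.2  0.3 -0.9] q [0.37 0.52 1.72 0.01 0.9  1.72]
shift tool [ -0.9  -0.5 -40.7] rotvec [-0.25  0.04 -0.  ] shift in final tool frame [ -0.9  -0.3 -40.8]
```

Call:
drive_tool(
  linear=[
    [0,0,-12],
    [0,0,-15],
    [0,0,-15],
    [6,16,0],
    [9,26,0],
    [9,26,0],
    [9,26,0],
    [9,26,0],
    [9,26,0],
    [9,26,0],
    [7,20,0],
    [0,0,0],
    [0,0,0],
  ],
  rot=[
    [0,0,0],
    [0,0,0],
    [0,0,0],
    [0,0,0],
    [0,0,0],
    [0,0,0],
    [0,0,0],
    [0,0,0],
    [0,0,0],
    [0,0,0],
    [0,0,0],
    [0,0,0],
    [0,0,0],
  ],
  hand=[15,15,15,15,15,15,15,15,15,15,15,15,15],
)

```text
t: 8.68
tcp_pos: [0.562, 0.1152, 0.2756]
tool_rot: [0.994, 0.111, 0.002, -0.002]
force: [-0.9, 1.0, -2.2]
finger_gap: 0.237
```

Run:
```python
from h import *
plan([.563,.113,.16])
im=snap('wrist','w4.png')
for l,z in (('holder_plunger',0),('holder_collar',0),('holder_body',0),('holder_base',0),('die_plunger',0)):
    for d in cams.spot_point(l,'wrist')[:3]: print(l,round(d['score'],2),np.round(d['at'],1),np.round(onplane('wrist',d['at'],z),4))
for l,z in (('holder_plunger',.0),('holder_collar',.006),('holder_base',.006),('holder_body',.006)): print(l,cen(l,'wrist',z))
print(proj('wrist',[[.563,.113,.04],[.563,.113,0.]]))
s=manip.sense();T=Ro.from_quat(s['tool_rot']).as_matrix()
print('foot',proj('wrist',[s['tcp_pos']+T@np.array([0,0,.139])]))
```

```text
t 8.68 tcp [562.  115.2 275.6] yaw 12.74 gap 20.3 F [-0.9  1.  -2.2] q [0.01 0.49 1.6  0.01 1.05 1.35]
shift tool [-1.000e-01  2.800e+00  1.156e+02] rotvec [-0.25 -0.27  0.  ] shift in final tool frame [  0.5   2.3 115.6]
holder_plunger 0.77 [317.5 167. ] [0.5621 0.1216 0.    ]
holder_collar 0.72 [525.6 177.4] [ 0.6004 -0.0978  0.    ]
holder_collar 0.18 [143.4 230.1] [0.4465 0.2983 0.    ]
holder_body 0.79 [185.   90.2] [0.6078 0.2684 0.    ]
holder_base 0.77 [471.4 290.7] [ 0.4557 -0.0903  0.    ]
die_plunger 0.85 [237.9 260.2] [0.4328 0.1886 0.    ]
die_plunger 0.82 [124.  288.4] [0.3646 0.3162 0.    ]
die_plunger 0.73 [174.1 297.3] [0.3658 0.2563 0.    ]
holder_plunger [(0.6, array([561.5, 117.5]), array([63.4, 65.2]))]
holder_collar [(0.81, array([600.5, -99.4]), array([63.1, 75.8]))]
holder_base [(0.66, array([610.9, 267.6]), array([84. , 95.3])), (0.63, array([458.8, -89.5]), array([70.5, 83.1]))]
holder_body [(0.95, array([611.1, 267.6]), array([83.1, 94.5]))]
[[326.5582024  176.97449073]
 [326.07518024 168.07028087]]
foot [[321.77952117 210.86440805]]
```

View pics/w4.png

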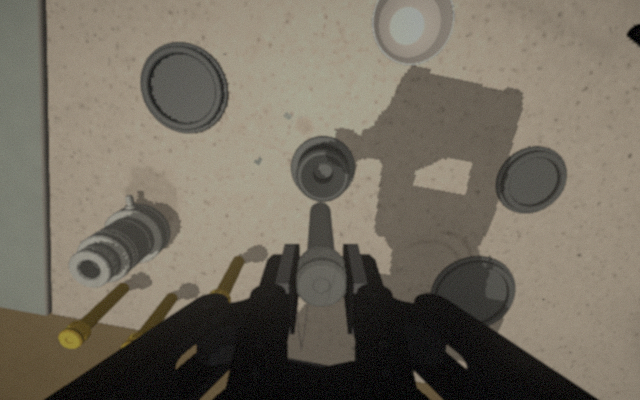

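The plunger hangs upright with its foot at (320,207), and the plunger holder's hole is at (325,171), nearly straight below. I'll descend.

Call:
drive_tool(
  linear=[
    [-1,0,8],
    [0,0,14],
    [0,0,14],
    [0,0,14],
    [0,0,14],
    [0,0,12],
    [0,0,6],
    [0,0,0],
  ],
  rot=[
    [0,-0.2,0],
    [0,0,0],
    [0,0,0],
    [0,0,0],
    [0,0,0],
    [0,0,0],
    [0,0,0],
    [0,0,0],
  ],
  hand=[15,15,15,15,15,15,15,15],
)

```text
t: 9.85
tcp_pos: [0.5603, 0.1183, 0.1885]
tool_rot: [0.994, 0.114, 0.001, -0.002]
force: [-0.1, -0.8, -1.1]
finger_gap: 0.24
```

Run:
```python
from h import *
plan([.562,.116,.146])
im=snap('wrist')
cv2.imwrite('pics/w5.png',cv2.resize(im[100:300,200:440,::-1],None,fx=3,fy=3))
s=manip.sense();T=Ro.from_quat(s['tool_rot']).as_matrix()
print(((proj('wrist',[[.562,.116,.04],[.562,.116,.006],s['tcp_pos']+T@np.array([0,0,.139])]))-[200,100])*3)
```

```text
t 9.85 tcp [560.3 118.3 188.5] yaw 13.06 gap 20.5 F [-0.1 -0.8 -1.1] q [0.01 0.61 1.67 0.01 0.86 1.35]
shift tool [ 1.   2.8 42.5] rotvec [-0.21 -0.14  0.  ] shift in final tool frame [ 1.1  2.6 42.5]
[[378.72546471 315.63799032]
 [377.15623634 274.60829992]
 [365.29754621 332.62018484]]
```

View pics/w5.png

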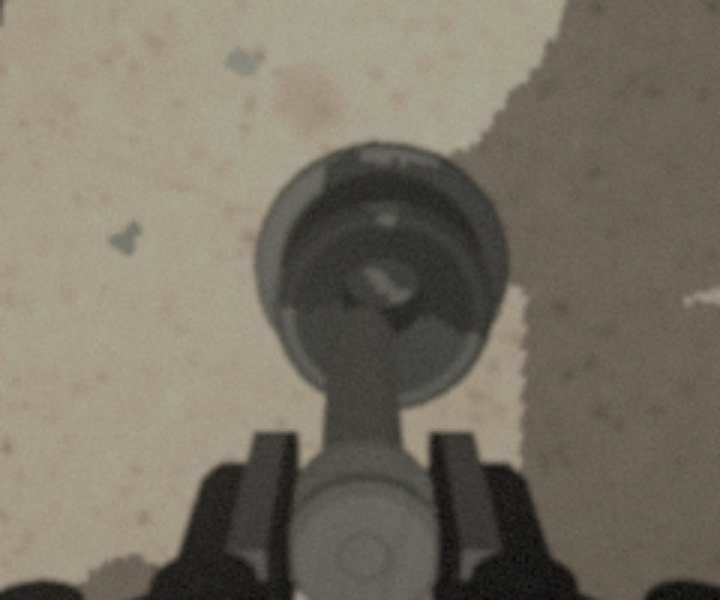

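The foot is at crop (362,318) and the cone's rim centre at about (388,303), so the tool needs about +5.5 mm in tool y and +1 mm in x before going in.

Call:
drive_tool(
  linear=[
    [0.5,3,0],
    [0.5,2.7,0],
    [0,0,0],
    [0,0,8],
    [0,0,8],
    [0,0,0],
  ],
  rot=[
    [0,0,0],
    [0,0,0],
    [0,0,0],
    [0,0,0],
    [0,0,0],
    [0,0,0],
  ],
  hand=[15,15,15,15,15,15],
)

```text
t: 10.4
tcp_pos: [0.5653, 0.1123, 0.1751]
tool_rot: [0.994, 0.114, 0.005, -0.001]
force: [-0.4, 0.5, -0.9]
finger_gap: 0.242
```

Run:
```python
from h import *
plan([.5625,.1128,.146])
```

```text
t 10.4 tcp [565.3 112.3 175.1] yaw 13.05 gap 20.6 F [-0.4  0.5 -0.9] q [0.   0.64 1.67 0.01 0.82 1.34]
shift tool [-2.9 -1.  29.1] rotvec [-0.1 -0.6  0. ] shift in final tool frame [-2.6 -1.1 29.1]
```

Call:
drive_tool(
  linear=[
    [-2.6,-0.8,0],
    [0,0,0],
    [-0.3,0,7],
    [-0.3,0,7],
    [0,0,0],
  ],
  rot=[
    [0,-0.6,0],
    [0,0,0],
    [0,0,0],
    [0,0,0],
    [0,0,0],
  ],
  hand=[15,15,15,15,15],
)

```text
t: 10.82
tcp_pos: [0.5615, 0.1126, 0.1595]
tool_rot: [0.994, 0.114, -0.001, -0.001]
force: [-0.6, 0.3, -2.3]
finger_gap: 0.239
```

Run:
```python
from h import *
plan([.5625,.1128,.146])
im=snap('wrist')
cv2.imwrite('pics/w6.png',cv2.resize(im[100:300,200:440,::-1],None,fx=3,fy=3))
```

```text
t 10.82 tcp [561.5 112.6 159.5] yaw 13.06 gap 20.4 F [-0.6  0.3 -2.3] q [0.   0.66 1.68 0.   0.8  1.34]
shift tool [ 1.   0.1 13.5] rotvec [-0.11  0.07 -0.  ] shift in final tool frame [ 1.   0.  13.5]
```

View pics/w6.png

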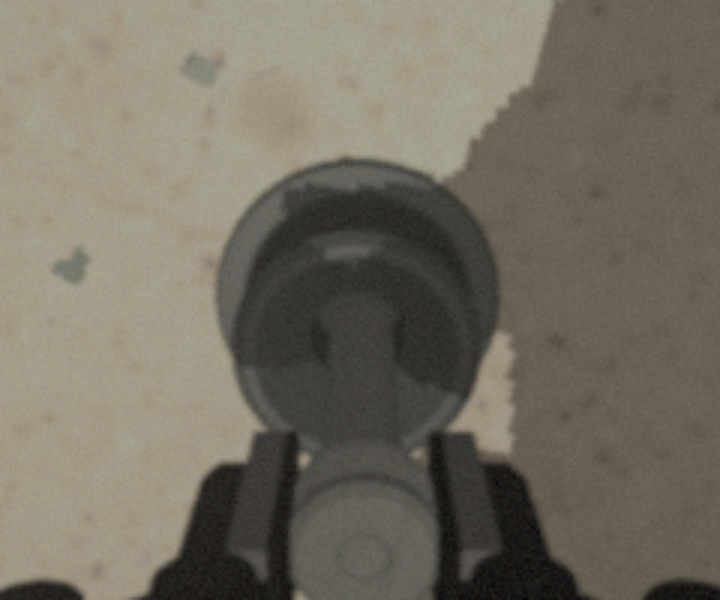

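The foot is in the cone over the narrow hole. The rim centre (356) and the rod (362) are within 1.3 mm, so I'll lower to the floor.

Call:
drive_tool(
  linear=[
    [0.8,-1.2,0],
    [0,0,5],
    [0,0,5],
    [0,0,0],
  ],
  rot=[
    [0,0,0],
    [0,-0.1,0],
    [0,0,0],
    [0,0,0],
  ],
  hand=[15,15,15,15],
)

```text
t: 11.2
tcp_pos: [0.5626, 0.1142, 0.1491]
tool_rot: [0.994, 0.114, -0.001, -0.001]
force: [-0.7, -0.6, -1.3]
finger_gap: 0.239
```

Run:
```python
from h import *
plan([.562,.1135,.145])
```

```text
t 11.2 tcp [562.6 114.2 149.1] yaw 13.07 gap 20.4 F [-0.7 -0.6 -1.3] q [0.01 0.68 1.68 0.   0.78 1.35]
shift tool [-0.7  0.6  4.1] rotvec [-0.09  0.11 -0.  ] shift in final tool frame [-0.7  0.6  4.1]
```

Call:
drive_tool(
  linear=[
    [0,0,1.5],
    [0,0,1.2],
    [0,0,1],
    [0,0,0],
  ],
  rot=[
    [0,0,0],
    [0,0,0],
    [0,0,0],
    [0,0,0],
  ],
  hand=[15,15,15,15],
)

```text
t: 11.53
tcp_pos: [0.5628, 0.1143, 0.145]
tool_rot: [0.993, 0.114, -0.001, -0.001]
force: [-0.4, 0.0, -0.7]
finger_gap: 0.24
```

Run:
```python
from h import *
plan([.562,.1135,.145])
```

```text
t 11.53 tcp [562.8 114.3 145. ] yaw 13.07 gap 20.5 F [-0.4  0.  -0.7] q [0.01 0.69 1.68 0.   0.77 1.35]
shift tool [-1.   0.6 -0. ] rotvec [-0.09  0.09 -0.  ] shift in final tool frame [-1.   0.6 -0. ]
```

Call:
drive_tool(
  linear=[
    [0,0,1],
    [0,0,0],
  ],
  rot=[
    [0,0,0],
    [0,0,0],
  ],
  hand=[15,15],
)

```text
t: 11.7
tcp_pos: [0.5636, 0.1144, 0.1453]
tool_rot: [0.994, 0.114, 0.0, -0.001]
force: [0.7, -0.4, -0.8]
finger_gap: 0.238
```

Call:
drive_tool(
  linear=[
    [0,0,1],
    [0,0,0],
  ],
  rot=[
    [0,0,0],
    [0,0,0],
  ],
  hand=[15,15],
)

```text
t: 11.87
tcp_pos: [0.5642, 0.1144, 0.1451]
tool_rot: [0.994, 0.114, 0.001, -0.001]
force: [0.7, -0.4, -1.2]
finger_gap: 0.239
```

z stopped at 0.145 just as predicted for the floor, so I'll release.

Call:
drive_tool(
  linear=[
    [0,0,0],
    [0,0,0],
    [0,0,0],
    [0,0,0],
    [0,0,-10],
    [0,0,-20],
    [0,0,-30],
    [0,0,-30],
    [0,0,-30],
    [0,0,0],
    [0,0,0],
  ],
  rot=[
    [0,0,0],
    [0,0,0],
    [0,0,0],
    [0,0,0],
    [0,0,0],
    [0,0,0],
    [0,0,0],
    [0,0,0],
    [0,0,0],
    [0,0,0],
    [0,0,0],
  ],
  hand=[28,40,50,55,60,60,60,60,60,60,60],
)

```text
t: 12.78
tcp_pos: [0.563, 0.114, 0.2716]
tool_rot: [0.994, 0.114, -0.001, -0.001]
force: [-1.1, -0.2, -0.3]
finger_gap: 0.704
```

Run:
```python
from h import *
plan([.4505,.2955,.27],13)
im=snap('wrist')
for d in cams.spot_point('die_plunger','wrist')[:4]: print(round(d['score'],2),np.round(d['at'],1),np.round(onplane('wrist',d['at'],.006),4))
cv2.imwrite('pics/w7.png',cv2.resize(im[100:300,200:440,::-1],None,fx=2,fy=2))
```

```text
t 12.78 tcp [563.  114.  271.6] yaw 13.05 gap 60.2 F [-1.1 -0.2 -0.3] q [0.   0.5  1.59 0.   1.05 1.35]
shift tool [ -68.5 -202.2    2. ] rotvec [-0.09  0.08  0.05] shift in final tool frame [ -68.7 -202.2    1.6]
0.69 [321.3 168.8] [0.5632 0.1146 0.006 ]
0.57 [168.8 298. ] [0.3717 0.2541 0.006 ]
```

View pics/w7.png

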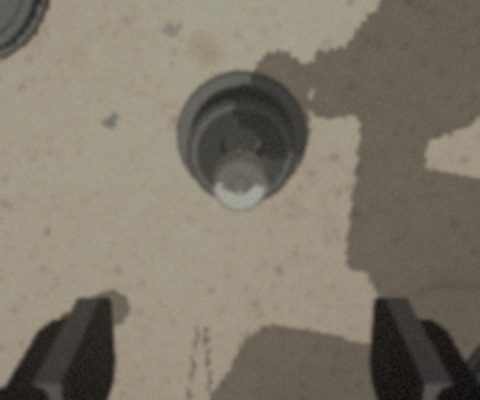

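The plunger stands upright and centred in its holder, crop (240,185). Next is the collar.

Call:
drive_tool(
  linear=[
    [-6,-18,0],
    [-9,-27,0],
    [-9,-27,0],
    [-9,-27,0],
    [-9,-27,0],
    [-9,-27,0],
    [-9,-27,0],
    [-8,-22,0],
    [0,0,0],
    [0,0,0],
  ],
  rot=[
    [0,0,0],
    [0,0,0],
    [0,0,0],
    [0,0,0],
    [0,0,0],
    [0,0,0],
    [0,0,0],
    [0,0,0],
    [0,0,0],
    [0,0,0],
  ],
  hand=[60,60,60,60,60,60,60,60,60,60],
)

```text
t: 13.72
tcp_pos: [0.4414, 0.2991, 0.2572]
tool_rot: [0.994, 0.111, -0.015, 0.002]
force: [-0.1, 0.2, -0.2]
finger_gap: 0.699
```

Run:
```python
from h import *
plan([.4505,.2955,.17],13)
im=snap('wrist','w8.png')
for l,z in (('die_collar',.074),('die_body',.024),('die_base',0)):
    for d in cams.spot_point(l,'wrist')[:2]: print(l,round(d['score'],2),np.round(d['at'],1),np.round(onplane('wrist',d['at'],z),4))
print(cen('die_collar','wrist',.083),cen('die_body','wrist',.05))
print('pred collar top/body top/base',proj('wrist',[[.4505,.2955,z] for z in (.092,.074,0)]))
g=cv2.cvtColor(im,cv2.COLOR_RGB2GRAY)
```

```text
t 13.72 tcp [441.4 299.1 257.2] yaw 12.75 gap 59.7 F [-0.1  0.2 -0.2] q [0.38 0.48 1.7  0.   1.   1.73]
shift tool [10.7  5.5 87. ] rotvec [ 0.05  1.71 -0.25] shift in final tool frame [ 8.   5.6 87.2]
die_collar 0.65 [325.8 175.8] [0.4506 0.2967 0.074 ]
die_body 0.7 [326.3 161.1] [0.452  0.2953 0.024 ]
die_body 0.66 [541.7  83.2] [0.5592 0.1292 0.024 ]
[(0.93, array([451.3, 295.8]), array([48.2, 51.1]))] [(0.85, array([448.7, 295.2]), array([58.8, 72. ]))]
pred collar top/body top/base [[326.73799904 184.54598075]
 [326.34179072 177.95075245]
 [325.13939798 157.93589118]]
```

Call:
drive_tool(
  linear=[
    [5,3,0],
    [4,2.5,0],
    [0,0,0],
    [0,0,12],
    [0,0,16],
    [0,0,16],
    [0,0,16],
    [0,0,0],
  ],
  rot=[
    [0,0.9,0],
    [0,0.8,0],
    [0,0,0],
    [0,0,0],
    [0,0,0],
    [0,0,0],
    [0,0,0],
    [0,0,0],
  ],
  hand=[60,60,60,60,60,60,60,60],
)

```text
t: 14.68
tcp_pos: [0.4606, 0.2911, 0.199]
tool_rot: [0.994, 0.105, 0.008, -0.001]
force: [-0.3, -1.0, 0.7]
finger_gap: 0.702
```

Run:
```python
from h import *
plan([.451,.2957,.1536],13)
```

```text
t 14.68 tcp [460.6 291.1 199. ] yaw 12.08 gap 59.9 F [-0.3 -1.   0.7] q [ 0.36  0.57  1.74 -0.    0.82  1.72]
shift tool [-9.1 -6.5 45.2] rotvec [-0.02 -0.93 -0.92] shift in final tool frame [-8.3 -6.6 45.4]
```

Call:
drive_tool(
  linear=[
    [-4,-3,0],
    [-4,-3.3,0],
    [0,0,0],
    [-0.5,0,9],
    [-0.5,0,9],
    [-0.5,0,9],
    [0,0,5],
    [0,0,0],
  ],
  rot=[
    [0,-0.5,-0.5],
    [0,-0.4,-0.4],
    [0,0,0],
    [0,0,0],
    [0,0,0],
    [0,0,0],
    [0,0,0],
    [0,0,0],
  ],
  hand=[60,60,60,60,60,60,60,60],
)

```text
t: 15.35
tcp_pos: [0.4508, 0.2961, 0.1674]
tool_rot: [0.994, 0.114, 0.003, -0.001]
force: [-0.3, 0.1, 0.1]
finger_gap: 0.702
```

Run:
```python
from h import *
plan([.451,.2957,.1536],13)
```

```text
t 15.35 tcp [450.8 296.1 167.4] yaw 13.06 gap 59.9 F [-0.3  0.1  0.1] q [0.37 0.62 1.77 0.   0.75 1.72]
shift tool [-0.   0.5 13.8] rotvec [-0.08 -0.31  0.06] shift in final tool frame [ 0.1  0.4 13.8]
```

Call:
drive_tool(
  linear=[
    [-0.3,0.2,7],
    [-0.3,0.2,7],
    [0,0,0],
  ],
  rot=[
    [0,-0.3,0],
    [0,0,0],
    [0,0,0],
  ],
  hand=[60,60,60],
)

```text
t: 15.6
tcp_pos: [0.4503, 0.2955, 0.1515]
tool_rot: [0.994, 0.114, -0.001, -0.001]
force: [-0.3, -0.1, -0.1]
finger_gap: 0.701
```

Run:
```python
from h import *
plan([.451,.2957,.1536],13)
```

```text
t 15.6 tcp [450.3 295.5 151.5] yaw 13.06 gap 59.9 F [-0.3 -0.1 -0.1] q [0.37 0.64 1.77 0.   0.73 1.71]
shift tool [ 0.7 -0.1 -2.2] rotvec [-0.07  0.07  0.06] shift in final tool frame [ 0.7 -0.1 -2.1]
```

Call:
drive_tool(
  linear=[
    [0.6,0,-2],
    [0,0,0],
    [0,0,0],
    [0,0,0],
    [0,0,0],
    [0,0,0],
  ],
  rot=[
    [0,0,0],
    [0,0,0],
    [0,0,0],
    [0,0,0],
    [0,0,0],
    [0,0,0],
  ],
  hand=[60,45,30,30,30,30],
)

```text
t: 16.1
tcp_pos: [0.4513, 0.2957, 0.1537]
tool_rot: [0.994, 0.114, -0.0, -0.001]
force: [0.4, -0.4, -0.3]
finger_gap: 0.391
```

Run:
```python
from h import *
plan([.451,.2957,.1536],13)
im=snap('side');s=manip.sense()
cv2.imwrite('pics/s9.png',cv2.resize(im[220:330,270:370,::-1],None,fx=5,fy=5,interpolation=cv2.INTER_CUBIC))
T=Ro.from_quat(s['tool_rot']).as_matrix()
print((proj('side',[s['tcp_pos']+T@np.array([x,-.018,.0726]) for x in (-.011,.011)])-[270,220])*5)
```

```text
t 16.1 tcp [451.3 295.7 153.7] yaw 13.04 gap 33.4 F [ 0.4 -0.4 -0.3] q [0.37 0.64 1.77 0.   0.73 1.71]
shift tool [-0.3 -0.1  0.1] rotvec [-0.07  0.04  0.04] shift in final tool frame [-0.3 -0.1  0.1]
[[232.91309204 315.67490081]
 [161.91829406 305.29227497]]
```

View pics/s9.png

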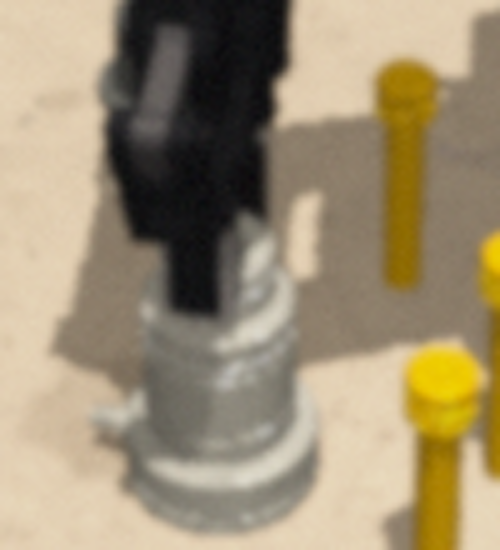

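The fingertips are at crop (195,315) on the collar, clear of the die body top, with a gap of 33.4 mm. I'll lift.

Call:
drive_tool(
  linear=[
    [0,0,-5],
    [0,0,-8],
    [0,0,-12],
    [0,0,-18],
    [0,0,-18],
    [0,0,-18],
    [0,0,0],
  ],
  rot=[
    [0,0,0],
    [0,0,0],
    [0,0,0],
    [0,0,0],
    [0,0,0],
    [0,0,0],
    [0,0,0],
  ],
  hand=[28,28,28,28,28,28,28],
)

```text
t: 16.73
tcp_pos: [0.4506, 0.2953, 0.2377]
tool_rot: [0.994, 0.114, -0.002, -0.0]
force: [0.3, -0.5, -1.4]
finger_gap: 0.396
```

Run:
```python
from h import *
plan([.600,-.101,.235],13)
snap('wrist','w10.png')
for d in cams.spot_point('die_collar','wrist')[:2]: print(round(d['score'],2),np.round(d['at'],1))
s=manip.sense();T=Ro.from_quat(s['tool_rot']).as_matrix()
print(proj('wrist',[s['tcp_pos']+T@np.array([0,0,.0797]),s['tcp_pos']*[1,1,0]+[0,0,.074]]))
```

```text
t 16.73 tcp [450.6 295.3 237.7] yaw 13.04 gap 33.8 F [ 0.3 -0.5 -1.4] q [0.37 0.5  1.71 0.   0.93 1.71]
shift tool [ 56.2 419.8   2.1] rotvec [-0.05  0.21  0.04] shift in final tool frame [ 56.5 419.7   2.7]
0.73 [321.2 254.6]
[[322.15094622 251.13587218]
 [321.722631   198.9278847 ]]
```

The collar is held: detected at (321,255), predicted (322,251).

Call:
drive_tool(
  linear=[
    [2,14,-1],
    [3.8,28,-1],
    [3.8,28,-1],
    [3.8,28,-1],
    [3.8,28,-1],
    [3.8,28,-1],
    [3.8,28,-1],
    [3.8,28,0],
    [3.8,28,0],
    [3.8,28,0],
    [3.8,28,0],
    [3.8,28,0],
    [3.8,28,0],
    [3.8,28,0],
    [2,14,0],
    [0,0,0],
    [0,0,0],
  ],
  rot=[
    [0,0,0],
    [0,0,0],
    [0,0,0],
    [0,0,0],
    [0,0,0],
    [0,0,0],
    [0,0,0],
    [0,0,0],
    [0,0,0],
    [0,0,0],
    [0,0,0],
    [0,0,0],
    [0,0,0],
    [0,0,0],
    [0,0,0],
    [0,0,0],
    [0,0,0],
  ],
  hand=[28,28,28,28,28,28,28,28,28,28,28,28,28,28,28,28,28],
)

```text
t: 18.25
tcp_pos: [0.5841, -0.0912, 0.2176]
tool_rot: [0.993, 0.115, -0.024, -0.004]
force: [-1.0, 0.2, -0.3]
finger_gap: 0.388
```

Run:
```python
from h import *
plan([.600,-.101,.14],13)
snap('wrist','w11.png')
for l,z in (('holder_collar',0),('holder_base',0),('holder_plunger',0)):
  for d in cams.spot_point(l,'wrist')[:2]: print(l,round(d['score'],2),np.round(d['at'],1),np.round(onplane('wrist',d['at'],z),4))
print(cen('holder_collar','wrist',.006),cen('holder_base','wrist',.006))
```

```text
t 18.25 tcp [584.1 -91.2 217.6] yaw 13.21 gap 33.2 F [-1.   0.2 -0.3] q [-0.34  0.6   1.57 -0.02  1.01  1.01]
shift tool [16.9 14.3 76.8] rotvec [-0.78  2.68  0.19] shift in final tool frame [13.3 13.2 77.6]
holder_collar 0.63 [341.8 158.1] [ 0.5977 -0.102   0.    ]
holder_base 0.77 [295.2 291. ] [ 0.4522 -0.0902  0.    ]
[] [(0.87, array([ 447.4, -109.1]), array([51.1, 78.7]))]
```

Call:
drive_tool(
  linear=[
    [6,6,0],
    [6,6,0],
    [0,0,0],
    [0,0,0],
  ],
  rot=[
    [-0.4,1.3,0],
    [-0.4,1.3,0],
    [0,0,0],
    [0,0,0],
  ],
  hand=[28,28,28,28],
)

```text
t: 18.88
tcp_pos: [0.6003, -0.0968, 0.2194]
tool_rot: [0.993, 0.118, 0.003, 0.002]
force: [-0.1, 0.2, -1.4]
finger_gap: 0.393
```

Run:
```python
from h import *
plan([.599,-.102,.16],13)
im=snap('wrist','w12.png')
for l,z in (('holder_collar',0),):
  for d in cams.spot_point(l,'wrist')[:2]: print(l,round(d['score'],2),np.round(d['at'],1),np.round(onplane('wrist',d['at'],z),4))
print(cen('holder_collar','wrist',.006))
# predicted outlines of foot circle / recess on assumed centre
a=np.linspace(0,6.28,60)
ov=im[:,:,::-1].copy()
for r,z in ((.037,0),(.026,.01)):
    cv2.polylines(ov,[proj('wrist',np.c_[.599+r*np.cos(a),-.102+r*np.sin(a),0*a+z]).astype(int)],True,(0,0,255) if z==0 else (0,255,0),1)
cv2.imwrite('pics/w12o.png',cv2.resize(ov[80:300,200:460],None,fx=2.5,fy=2.5))
```

```text
t 18.88 tcp [600.3 -96.8 219.4] yaw 13.61 gap 33.6 F [-0.1  0.2 -1.4] q [-0.34  0.61  1.56  0.    0.97  0.99]
shift tool [-2.9  4.6 59.4] rotvec [ 0.22 -0.37  0.61] shift in final tool frame [-2.5  4.8 59.4]
holder_collar 0.82 [327.5 182. ] [ 0.6018 -0.1029  0.    ]
[(0.86, array([ 600.3, -103.3]), array([78.5, 81.8]))]
```

View pics/w12o.png

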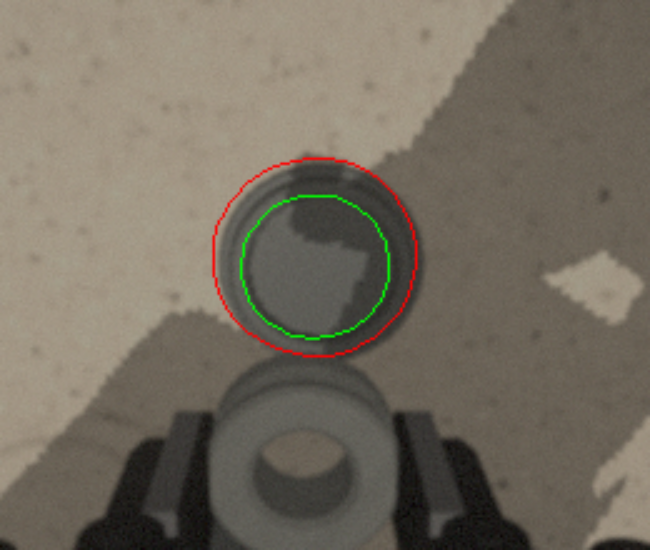

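The overlay on the collar nest is centred to within about 1.5 mm (tool +y), and the collar is held level in the fingers. Lowering.

Call:
drive_tool(
  linear=[
    [-1.2,3.2,5],
    [-1.2,3.1,10],
    [0,0,15],
    [0,0,15],
    [0,0,15],
    [0,0,15],
    [0,0,15],
    [0,0,7],
    [0,0,0],
  ],
  rot=[
    [0.1,-0.3,0],
    [0,0,0],
    [0,0,0],
    [0,0,0],
    [0,0,0],
    [0,0,0],
    [0,0,0],
    [0,0,0],
    [0,0,0],
  ],
  hand=[28,28,28,28,28,28,28,28,28],
)

```text
t: 19.78
tcp_pos: [0.5982, -0.1067, 0.1135]
tool_rot: [0.993, 0.118, -0.001, 0.001]
force: [0.6, 0.8, -0.9]
finger_gap: 0.397
```

Run:
```python
from h import *
plan([.5995,-.1035,.0837],13)
```

```text
t 19.78 tcp [ 598.2 -106.7  113.5] yaw 13.51 gap 33.9 F [ 0.6  0.8 -0.9] q [-0.36  0.76  1.61 -0.    0.77  0.98]
shift tool [ 2.1 -2.9 29.8] rotvec [0.08 0.1  0.51] shift in final tool frame [ 2.  -2.8 29.8]
```

Call:
drive_tool(
  linear=[
    [1.8,-2.8,0],
    [0,0,8],
    [0,0,8],
    [0,0,6],
    [0,0,0],
  ],
  rot=[
    [0,0,0],
    [0,0,0],
    [0,0,0],
    [0,0,0],
    [0,0,0],
  ],
  hand=[28,28,28,28,28],
)

```text
t: 20.2
tcp_pos: [0.6002, -0.1039, 0.0906]
tool_rot: [0.993, 0.118, 0.0, 0.001]
force: [0.7, 0.5, -0.4]
finger_gap: 0.394
```

Run:
```python
from h import *
plan([.5995,-.1035,.0837],13)
```

```text
t 20.2 tcp [ 600.2 -103.9   90.6] yaw 13.5 gap 33.6 F [ 0.7  0.5 -0.4] q [-0.35  0.8   1.61 -0.    0.73  0.98]
shift tool [-0.6 -0.6  6.9] rotvec [ 0.16 -0.02  0.5 ] shift in final tool frame [-0.6 -0.6  6.9]
```

Call:
drive_tool(
  linear=[
    [0,-0.4,2.5],
    [0,0,2.5],
    [0,0,0],
  ],
  rot=[
    [0.1,0,0],
    [0,0,0],
    [0,0,0],
  ],
  hand=[28,28,28],
)

```text
t: 20.45
tcp_pos: [0.6005, -0.1035, 0.0854]
tool_rot: [0.993, 0.118, 0.001, 0.001]
force: [-0.3, 0.6, -1.1]
finger_gap: 0.388
```

Call:
drive_tool(
  linear=[
    [0,0,1],
    [0,0,0],
  ],
  rot=[
    [0,0,0],
    [0,0,0],
  ],
  hand=[28,28],
)

```text
t: 20.62
tcp_pos: [0.6007, -0.1036, 0.0846]
tool_rot: [0.993, 0.118, 0.001, 0.001]
force: [-0.6, -0.3, 0.3]
finger_gap: 0.388
```

Call:
drive_tool(
  linear=[
    [0,0,1],
    [0,0,0],
  ],
  rot=[
    [0,0,0],
    [0,0,0],
  ],
  hand=[28,28],
)

```text
t: 20.78
tcp_pos: [0.6009, -0.1037, 0.0839]
tool_rot: [0.993, 0.118, 0.001, 0.001]
force: [-0.0, -0.0, -1.4]
finger_gap: 0.39
```

Within about 0.2 mm of the expected floor. I'll take one more small step, release, and rise.

Call:
drive_tool(
  linear=[
    [0,0,0.8],
    [0,0,0],
    [0,0,0],
    [0,0,0],
    [0,0,0],
    [0,0,-6],
    [0,0,-20],
    [0,0,-30],
    [0,0,-30],
    [0,0,-35],
    [0,0,-35],
    [0,0,0],
    [0,0,0],
  ],
  rot=[
    [0,0,0],
    [0,0,0],
    [0,0,0],
    [0,0,0],
    [0,0,0],
    [0,0,0],
    [0,0,0],
    [0,0,0],
    [0,0,0],
    [0,0,0],
    [0,0,0],
    [0,0,0],
    [0,0,0],
  ],
  hand=[28,36,40,45,50,55,70,70,70,70,70,70,70],
)

```text
t: 21.87
tcp_pos: [0.6001, -0.1034, 0.2482]
tool_rot: [0.993, 0.118, 0.001, 0.001]
force: [-0.2, 1.0, -0.5]
finger_gap: 0.818
```

Run:
```python
from h import *
plan([.4505,.2955,.23],13)
im=snap('wrist','w13.png')
for l,z in (('die_collar',0.004),('holder_collar',0)):
  for d in cams.spot_point(l,'wrist')[:2]: print(l,round(d['score'],2),np.round(d['at'],1),np.round(onplane('wrist',d['at'],z),4))
print(cen('die_collar','wrist',.013))
snap('side')
print(cams.spot_point('die_collar','side')[:1],proj('side',[.6,-.1035,.004]))
```

```text
t 21.87 tcp [ 600.1 -103.4  248.2] yaw 13.5 gap 69.8 F [-0.2  1.  -0.5] q [-0.35  0.57  1.53 -0.    1.04  0.98]
shift tool [ -52.4 -422.9   17.3] rotvec [ 0.1  -0.09  0.5 ] shift in final tool frame [ -56.1 -422.3   18.2]
die_collar 0.61 [322.4 174.8] [ 0.6005 -0.1047  0.004 ]
holder_collar 0.55 [320.1 176.7] [ 0.5962 -0.1027  0.    ]
[(0.98, array([ 598.6, -102.5]), array([39.9, 41.2]))]
[{'at': [333.3, 182.6], 'score': 0.57}] [[334.06582517 185.60579288]]
```

The collar lies in its nest (detected about 1 mm from where it was let go). Next is the die body.

Call:
drive_tool(
  linear=[
    [-2,-15,-2],
    [-3.8,-28,-2],
    [-3.8,-28,-2],
    [-3.8,-28,-2],
    [-3.8,-28,-1],
    [-3.8,-28,-1],
    [-3.8,-28,0],
    [-3.8,-28,0],
    [-3.8,-28,0],
    [-3.8,-28,0],
    [-3.8,-28,0],
    [-3.8,-28,0],
    [-3.8,-28,0],
    [-3.8,-28,0],
    [-3,-18,0],
    [0,0,0],
    [0,0,0],
  ],
  rot=[
    [0,0,0],
    [0,0,0],
    [0,0,0],
    [0,0,0],
    [0,0,0],
    [0,0,0],
    [0,0,0],
    [0,0,0],
    [0,0,0],
    [0,0,0],
    [0,0,0],
    [0,0,0],
    [0,0,0],
    [0,0,0],
    [0,0,0],
    [0,0,0],
    [0,0,0],
  ],
  hand=[75,75,75,75,75,75,75,75,75,75,75,75,75,75,75,75,75],
)

```text
t: 23.58
tcp_pos: [0.4284, 0.2959, 0.2437]
tool_rot: [0.993, 0.117, -0.022, -0.004]
force: [1.0, -0.8, 0.6]
finger_gap: 0.872
```

Run:
```python
from h import *
plan([.451,.2955,.19],13)
```

```text
t 23.58 tcp [428.4 295.9 243.7] yaw 13.43 gap 74.5 F [ 1.  -0.8  0.6] q [0.38 0.48 1.74 0.02 0.96 1.7 ]
shift tool [24.2  6.3 52.7] rotvec [-0.73  2.4   0.41] shift in final tool frame [22.   5.5 53.7]
```

Call:
drive_tool(
  linear=[
    [8,2,0],
    [7,2,0],
    [6,1.5,0],
    [0,0,0],
    [0,0,0],
  ],
  rot=[
    [-0.3,0.8,0],
    [-0.2,0.8,0],
    [-0.2,0.8,0],
    [0,0,0],
    [0,0,0],
  ],
  hand=[75,75,75,75,75],
)

```text
t: 24.0
tcp_pos: [0.4525, 0.2926, 0.2417]
tool_rot: [0.993, 0.115, 0.001, 0.001]
force: [-0.1, 0.7, 0.1]
finger_gap: 0.879
```

Run:
```python
from h import *
plan([.451,.2955,.19],13)
im=snap('wrist','w14.png')
for l,z in (('die_body',.024),('die_base',0)):
    for d in cams.spot_point(l,'wrist')[:2]: print(l,round(d['score'],2),np.round(d['at'],1),np.round(onplane('wrist',d['at'],z),4))
print(cen('die_body','wrist',.05))
plan([.451,.2955,.1166],13)
```

```text
t 24.0 tcp [452.5 292.6 241.7] yaw 13.23 gap 75.0 F [-0.1  0.7  0.1] q [ 0.37  0.5   1.71 -0.    0.93  1.71]
shift tool [-0.9 -3.2 51.7] rotvec [ 0.12 -0.08  0.23] shift in final tool frame [-0.8 -3.1 51.7]
die_body 0.69 [315.9 179.4] [0.4531 0.2977 0.024 ]
die_base 0.9 [315.2 178.9] [0.447  0.2975 0.    ]
[(0.89, array([446.6, 297.6]), array([63.2, 72.7]))]
t 24.2 tcp [451.8 293.1 241.8] yaw 13.29 gap 74.7 F [-0.4 -0.7 -0.8] q [ 0.37  0.5   1.71 -0.    0.93  1.71]
shift tool [ -0.3  -2.8 125.2] rotvec [ 0.11 -0.06  0.29] shift in final tool frame [ -0.2  -2.6 125.2]
```

Call:
drive_tool(
  linear=[
    [-0.5,-3.2,0],
    [0,0,14],
    [-0.5,0,16],
    [-0.5,0,16],
    [-0.5,0,16],
    [-0.5,0,16],
    [0,0,0],
  ],
  rot=[
    [0.1,0,0],
    [0,0,0],
    [0,0,0],
    [0,0,0],
    [0,0,0],
    [0,0,0],
    [0,0,0],
  ],
  hand=[75,75,75,75,75,75,75],
)

```text
t: 24.78
tcp_pos: [0.4494, 0.2975, 0.1634]
tool_rot: [0.993, 0.116, 0.004, -0.001]
force: [0.0, 0.4, 0.3]
finger_gap: 0.879
```

Run:
```python
from h import *
plan([.451,.2962,.1166],13)
```

```text
t 24.78 tcp [449.4 297.5 163.4] yaw 13.27 gap 75.0 F [0.  0.4 0.3] q [0.38 0.62 1.77 0.   0.74 1.72]
shift tool [ 0.9  1.7 46.9] rotvec [-0.11 -0.43  0.27] shift in final tool frame [ 1.3  1.6 46.8]
```

Call:
drive_tool(
  linear=[
    [1,1.5,6],
    [0,0,13],
    [-0.3,0,13],
    [0,0,12],
    [0,0,0],
  ],
  rot=[
    [0,-0.4,0],
    [0,0,0],
    [0,0,0],
    [0,0,0],
    [0,0,0],
  ],
  hand=[75,75,75,75,75],
)

```text
t: 25.2
tcp_pos: [0.4526, 0.2977, 0.1204]
tool_rot: [0.993, 0.116, 0.002, -0.002]
force: [-0.1, -0.4, 0.0]
finger_gap: 0.88
```

Run:
```python
from h import *
plan([.451,.2962,.1166],13)
```

```text
t 25.2 tcp [452.6 297.7 120.4] yaw 13.33 gap 75.1 F [-0.1 -0.4  0. ] q [0.37 0.7  1.78 0.   0.65 1.71]
shift tool [-1.9  1.1  3.8] rotvec [-0.18 -0.28  0.33] shift in final tool frame [-1.9  1.1  3.8]
```

Call:
drive_tool(
  linear=[
    [-1.8,1,0],
    [0,0,3],
    [0,0,0],
    [0,0,0],
    [0,0,0],
    [0,0,0],
    [0,0,0],
  ],
  rot=[
    [0,-0.3,0],
    [0,0,0],
    [0,0,0],
    [0,0,0],
    [0,0,0],
    [0,0,0],
    [0,0,0],
  ],
  hand=[75,65,55,40,40,40,40],
  force=60,
)

```text
t: 25.78
tcp_pos: [0.4524, 0.2969, 0.1207]
tool_rot: [0.993, 0.116, 0.002, -0.002]
force: [0.1, 0.1, -4.3]
finger_gap: 0.54
```

Run:
```python
from h import *
plan([.451,.2962,.1166],13)
```

```text
t 25.78 tcp [452.4 296.9 120.7] yaw 13.32 gap 46.1 F [ 0.1  0.1 -4.3] q [0.37 0.7  1.78 0.01 0.66 1.71]
shift tool [-1.6  0.4  4.1] rotvec [-0.23 -0.21  0.32] shift in final tool frame [-1.6  0.4  4.1]
```

Call:
drive_tool(
  linear=[
    [0,0,-3],
    [0,0,-5],
    [0,0,-8],
    [0,0,-14],
    [0,0,-18],
    [0,0,-18],
    [0,0,-18],
    [0,0,0],
  ],
  rot=[
    [0,0,0],
    [0,0,0],
    [0,0,0],
    [0,0,0],
    [0,0,0],
    [0,0,0],
    [0,0,0],
    [0,0,0],
  ],
  hand=[40,40,40,40,40,40,40,40],
)

```text
t: 26.45
tcp_pos: [0.4503, 0.2957, 0.2088]
tool_rot: [0.993, 0.116, -0.002, -0.001]
force: [0.8, 0.0, -4.7]
finger_gap: 0.533
```

Run:
```python
from h import *
plan([.61,.267,.205],13)
im=snap('wrist','w15.png')
s=manip.sense();T=Ro.from_quat(s['tool_rot']).as_matrix()
for l in ('die_body','die_base'):
    for d in cams.spot_point(l,'wrist')[:2]: print(l,round(d['score'],2),np.round(d['at'],1),np.round(onplane('wrist',d['at'],0),4))
print('body org pred',proj('wrist',[s['tcp_pos']+T@np.array([0,0,.094])]))
for d in cams.spot_point('holder_body','wrist')[:2]: print(round(d['score'],2),np.round(d['at'],1),np.round(onplane('wrist',d['at'],0),4))
print(cen('holder_body','wrist',.006))
```

```text
t 26.45 tcp [450.3 295.7 208.8] yaw 13.33 gap 45.5 F [ 0.8  0.  -4.7] q [0.37 0.55 1.74 0.   0.86 1.71]
shift tool [148.8  64.7   3.2] rotvec [-0.17  0.17  0.33] shift in final tool frame [149.2  63.9   3.8]
die_body 0.72 [321.9 241.6] [0.3945 0.2823 0.    ]
die_base 0.91 [319.2 182.5] [0.4477 0.2971 0.    ]
body org pred [[321.45941652 237.58225138]]
0.33 [320.5 182.2] [0.4477 0.2959 0.    ]
[(0.97, array([604.5, 266.6]), array([116.3, 135.3]))]
```

Call:
drive_tool(
  linear=[
    [12,5,0],
    [22,9.5,0],
    [22,9.5,0],
    [22,9.5,0],
    [22,9.5,0],
    [22,9.5,0],
    [16,7,0],
    [0,0,0],
    [0,0,0],
  ],
  rot=[
    [0,0,0],
    [0,0,0],
    [0,0,0],
    [0,0,0],
    [0,0,0],
    [0,0,0],
    [0,0,0],
    [0,0,0],
    [0,0,0],
  ],
  hand=[40,40,40,40,40,40,40,40,40],
)

```text
t: 27.45
tcp_pos: [0.6041, 0.2631, 0.1875]
tool_rot: [0.993, 0.116, -0.015, 0.003]
force: [-0.2, 0.7, -5.3]
finger_gap: 0.541
```

```bash
cat >> h.py <<'E'
def overlay(n,fn,c,circ,crop,f):
    im=snap(n); a=np.linspace(0,6.28,80); ov=im[:,:,::-1].copy()
    for i,(r,z) in enumerate(circ):
        cv2.polylines(ov,[np.round(proj(n,np.c_[c[0]+r*np.cos(a),c[1]+r*np.sin(a),0*a+z])).astype(int)],True,[(0,0,255),(0,255,0)][i%2],1)
    x0,y0,x1,y1=crop; cv2.imwrite('pics/'+fn,cv2.resize(ov[y0:y1,x0:x1],None,fx=f,fy=f))
E
python3 - <<'E'
from h import *
plan([.609,.267,.13],13)
overlay('wrist','w16.png',(.609,.267),[(.043,0),(.032,.01)],(180,60,480,300),2.2)
for d in cams.spot_point('holder_body','wrist')[:2]: print(round(d['score'],2),np.round(d['at'],1),np.round(onplane('wrist',d['at'],0),4))
print(cen('holder_body','wrist',.006),proj('wrist',[.609,.267,.006]))
E
```

```text
t 27.45 tcp [604.1 263.1 187.5] yaw 13.35 gap 46.2 F [-0.2  0.7 -5.3] q [ 0.24  0.72  1.42 -0.    1.04  1.58]
shift tool [ 7.4 -2.7 57.3] rotvec [0.1  1.73 0.36] shift in final tool frame [ 5.6 -2.7 57.5]
0.94 [320.8 176.5] [0.6088 0.2651 0.    ]
[(0.92, array([611.3, 268. ]), array([104.3, 108.4]))] [[319.20510737 176.8136902 ]]
```

View pics/w16.png

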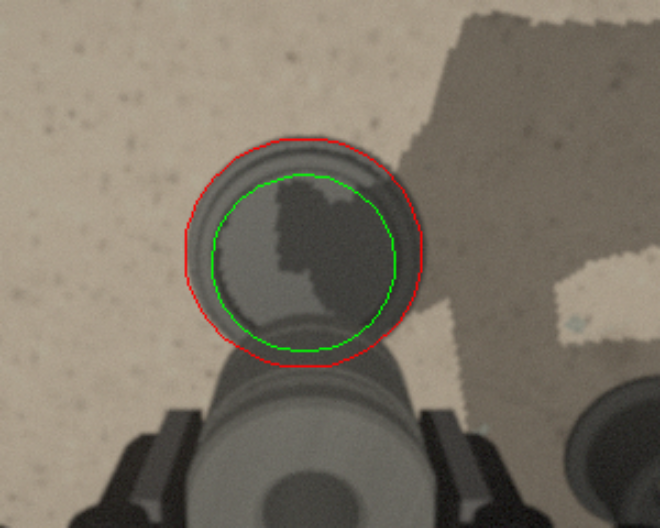

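The overlay fits the middle nest: red on the foot edge, right edge 424 against 422. The body is held upright in front of it. I'll correct and lower.

Call:
drive_tool(
  linear=[
    [3,-1,0],
    [2.5,-1,0],
    [0,0,0],
    [0,0,12],
    [0,0,14],
    [0,0,14],
    [0,0,12],
    [0,0,0],
  ],
  rot=[
    [0,0.9,0],
    [0,0.8,0],
    [0,0,0],
    [0,0,0],
    [0,0,0],
    [0,0,0],
    [0,0,0],
    [0,0,0],
  ],
  hand=[40,40,40,40,40,40,40,40],
)

```text
t: 28.27
tcp_pos: [0.6033, 0.2697, 0.1335]
tool_rot: [0.993, 0.119, 0.0, 0.0]
force: [-0.3, 0.1, -4.2]
finger_gap: 0.535
```

Run:
```python
from h import *
plan([.6092,.2662,.10],13)
```

```text
t 28.27 tcp [603.3 269.7 133.5] yaw 13.71 gap 45.7 F [-0.3  0.1 -4.2] q [ 0.25  0.78  1.46 -0.    0.9   1.58]
shift tool [ 4.9  4.8 33.5] rotvec [ 0.06 -0.03  0.71] shift in final tool frame [ 5.   4.8 33.5]
```

Call:
drive_tool(
  linear=[
    [2.5,2.4,0],
    [2.4,2.4,0],
    [0,0,0],
    [0,0,10],
    [0,0,10],
    [0,0,0],
  ],
  rot=[
    [0,0,0],
    [0,0,0],
    [0,0,0],
    [0,0,0],
    [0,0,0],
    [0,0,0],
  ],
  hand=[40,40,40,40,40,40],
)

```text
t: 28.77
tcp_pos: [0.6109, 0.2661, 0.113]
tool_rot: [0.993, 0.119, 0.002, 0.0]
force: [-1.0, -1.2, -4.7]
finger_gap: 0.533
```

Run:
```python
from h import *
plan([.6092,.2662,.10],13)
```

```text
t 28.77 tcp [610.9 266.1 113. ] yaw 13.72 gap 45.5 F [-1.  -1.2 -4.7] q [ 0.24  0.82  1.45 -0.    0.87  1.58]
shift tool [-1.7 -0.5 13. ] rotvec [ 0.06 -0.21  0.72] shift in final tool frame [-1.7 -0.4 13. ]
```

Call:
drive_tool(
  linear=[
    [-1.5,-0.4,5],
    [0,0,5],
    [0,0,0],
  ],
  rot=[
    [0,-0.2,0],
    [0,0,0],
    [0,0,0],
  ],
  hand=[40,40,40],
)

```text
t: 29.02
tcp_pos: [0.6092, 0.2661, 0.1015]
tool_rot: [0.993, 0.119, -0.0, 0.001]
force: [-0.4, 0.3, -3.3]
finger_gap: 0.535
```

Call:
drive_tool(
  linear=[
    [0,0,1.5],
    [0,0,0],
  ],
  rot=[
    [0,0,0],
    [0,0,0],
  ],
  hand=[40,40],
)

```text
t: 29.18
tcp_pos: [0.6093, 0.2662, 0.1003]
tool_rot: [0.993, 0.119, -0.0, 0.001]
force: [0.4, -0.1, -4.1]
finger_gap: 0.538
```

Call:
drive_tool(
  linear=[
    [0,0,1.5],
    [0,0,0],
  ],
  rot=[
    [0,0,0],
    [0,0,0],
  ],
  hand=[40,40],
)

```text
t: 29.35
tcp_pos: [0.6095, 0.2663, 0.1006]
tool_rot: [0.993, 0.12, 0.0, 0.001]
force: [0.1, -0.8, -4.5]
finger_gap: 0.532
```

Call:
drive_tool(
  linear=[
    [0,0,1.5],
    [0,0,1.5],
  ],
  rot=[
    [0,0,0],
    [0,0,0],
  ],
  hand=[40,40],
)

```text
t: 29.52
tcp_pos: [0.61, 0.2665, 0.1001]
tool_rot: [0.993, 0.12, 0.001, 0.0]
force: [-4.3, -1.7, 10.7]
finger_gap: 0.535
```

Run:
```python
from h import *
plan([.6092,.2662,.10],13)
```

```text
t 29.52 tcp [610.  266.5 100.1] yaw 13.75 gap 45.7 F [-4.3 -1.7 10.7] q [ 0.24  0.84  1.45 -0.    0.85  1.58]
shift tool [-0.8  0.1  0.1] rotvec [ 0.07 -0.11  0.75] shift in final tool frame [-0.8  0.1  0.1]
```

The force is now +10.7 N, so the body is firmly on the floor. I'll settle, release, and rise.

Call:
drive_tool(
  linear=[
    [0,0,0],
    [0,0,0.5],
    [0,0,0],
    [0,0,0],
    [0,0,0],
    [0,0,0],
    [0,0,-10],
    [0,0,-25],
    [0,0,-30],
    [0,0,-30],
    [0,0,-30],
    [0,0,0],
    [0,0,0],
  ],
  rot=[
    [0,0,0],
    [0,0,0],
    [0,0,0],
    [0,0,0],
    [0,0,0],
    [0,0,0],
    [0,0,0],
    [0,0,0],
    [0,0,0],
    [0,0,0],
    [0,0,0],
    [0,0,0],
    [0,0,0],
  ],
  hand=[40,48,53,60,68,75,80,85,85,85,85,85,85],
)

```text
t: 30.6
tcp_pos: [0.6109, 0.2669, 0.2335]
tool_rot: [0.993, 0.12, 0.003, 0.0]
force: [-0.7, 0.3, -1.0]
finger_gap: 0.996
```

Run:
```python
from h import *
plan([.449,.2965,.22],13)
im=snap('wrist','w17.png')
for l,z in (('die_body',0.004),('holder_body',0)):
  for d in cams.spot_point(l,'wrist')[:2]: print(l,round(d['score'],2),np.round(d['at'],1),np.round(onplane('wrist',d['at'],z),4))
snap('side')
print(cams.spot_point('die_body','side')[:1],proj('side',[.61,.2663,.004]))
```

```text
t 30.6 tcp [610.9 266.9 233.5] yaw 13.74 gap 85.1 F [-0.7  0.3 -1. ] q [ 0.24  0.66  1.39 -0.    1.09  1.58]
shift tool [-150.3  -67.3   12.4] rotvec [ 0.06 -0.38  0.74] shift in final tool frame [-151.1  -65.3   13.5]
die_body 0.97 [321.9 179.3] [0.6117 0.2664 0.004 ]
holder_body 0.91 [321.3 179.7] [0.6093 0.2663 0.    ]
[] [[243.24832454 273.30514001]]
```

The body is in its nest (detected about 2 mm from the nest centre). Next is the base.

Call:
drive_tool(
  linear=[
    [-12,-5,0],
    [-24,-10.5,-1],
    [-24,-10.5,-1],
    [-24,-10.5,-1],
    [-24,-10.5,0],
    [-24,-10.5,0],
    [-14,-7,0],
    [0,0,0],
    [0,0,0],
  ],
  rot=[
    [0,-0.2,0],
    [0,0,0],
    [0,0,0],
    [0,0,0],
    [0,0,0],
    [0,0,0],
    [0,0,0],
    [0,0,0],
    [0,0,0],
  ],
  hand=[85,85,85,85,85,85,85,85,85],
)

```text
t: 31.6
tcp_pos: [0.4423, 0.2922, 0.2212]
tool_rot: [0.993, 0.118, -0.013, 0.004]
force: [0.5, 0.4, -1.3]
finger_gap: 0.997
```

Run:
```python
from h import *
plan([.449,.2965,.20],13)
overlay('wrist','w18.png',(.4495,.2965),[(.031,0),(.013,.030),(.031,.024)],(200,60,440,280),2.5)
for d in cams.spot_point('die_base','wrist')[:2]: print(round(d['score'],2),np.round(d['at'],1),np.round(onplane('wrist',d['at'],0),4))
print('org/nipple pred for yaw13',proj('wrist',[[.4495,.2965,.0],[.4495+.045*np.cos(np.radians(13)),.2965+.045*np.sin(np.radians(13)),.015]]))
```

```text
t 31.6 tcp [442.3 292.2 221.2] yaw 13.57 gap 85.2 F [ 0.5  0.4 -1.3] q [ 0.37  0.53  1.74 -0.    0.91  1.71]
shift tool [ 8.1 -2.7 21. ] rotvec [0.26 1.49 0.58] shift in final tool frame [ 7.5 -2.7 21.2]
0.58 [318.8 168.3] [0.4483 0.2948 0.    ]
org/nipple pred for yaw13 [[317.27614585 166.65531993]
 [317.46098222 116.81699843]]
```

View pics/w18.png

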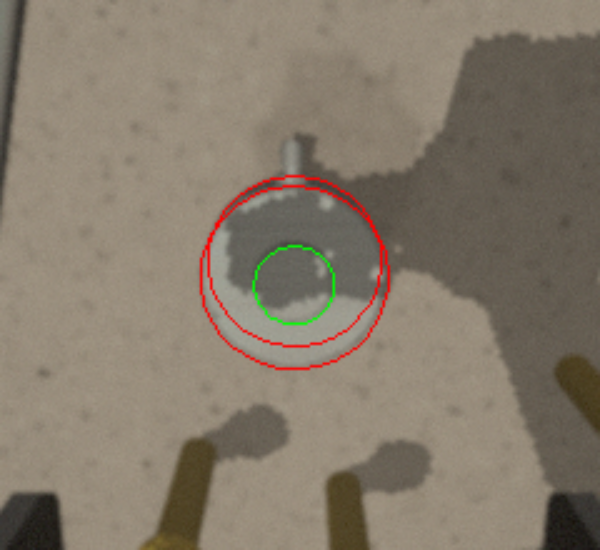

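The base overlay fits to within about 1 mm, with the nipple at crop (291,150), in line with tool x. Positioning over it.

Call:
drive_tool(
  linear=[
    [3.8,-2.3,0],
    [3.7,-2,0],
    [0,0,0],
    [0,0,14],
    [0,0,16],
    [0,0,16],
    [0,0,16],
    [0,0,14],
    [0,0,0],
  ],
  rot=[
    [0.1,0.8,0],
    [0.1,0.7,0],
    [0,0,0],
    [0,0,0],
    [0,0,0],
    [0,0,0],
    [0,0,0],
    [0,0,0],
    [0,0,0],
  ],
  hand=[85,85,85,85,85,85,85,85,85],
)

```text
t: 32.45
tcp_pos: [0.4636, 0.2991, 0.1437]
tool_rot: [0.993, 0.115, 0.01, -0.002]
force: [-0.4, -0.3, 0.1]
finger_gap: 0.994
```

Run:
```python
from h import *
plan([.4495,.2963,.08],13.6)
snap('wrist','w19.png')
for d in cams.spot_point('die_base','wrist')[:2]: print(round(d['score'],2),np.round(d['at'],1),np.round(onplane('wrist',d['at'],0),4))
```

```text
t 32.45 tcp [463.6 299.1 143.7] yaw 13.16 gap 84.9 F [-0.4 -0.3  0.1] q [ 0.37  0.66  1.75 -0.    0.7   1.71]
shift tool [-15.7  -0.4  63.4] rotvec [-0.08 -1.19 -0.44] shift in final tool frame [-14.4  -0.6  63.7]
0.88 [319.1 233.2] [0.4489 0.2982 0.    ]
```

Call:
drive_tool(
  linear=[
    [-5,0,0],
    [-5,0,0],
    [-4.5,0,0],
    [0,0,0],
    [-0.5,0,10],
    [-0.5,0,10],
    [-0.5,0,10],
    [0,0,0],
  ],
  rot=[
    [0,-0.4,0],
    [0,-0.4,0],
    [0,-0.4,0],
    [0,0,0],
    [0,0,0],
    [0,0,0],
    [0,0,0],
    [0,0,0],
  ],
  hand=[85,85,85,85,85,85,85,85],
)

```text
t: 33.22
tcp_pos: [0.4502, 0.2968, 0.1177]
tool_rot: [0.993, 0.115, 0.005, -0.002]
force: [-0.8, 1.0, -0.1]
finger_gap: 0.995
```

Run:
```python
from h import *
plan([.4495,.297,.08],13.6)
```

```text
t 33.22 tcp [450.2 296.8 117.7] yaw 13.17 gap 85.0 F [-0.8  1.  -0.1] q [0.37 0.7  1.79 0.   0.64 1.71]
shift tool [-1.  -0.3 37.7] rotvec [-0.19 -0.66 -0.43] shift in final tool frame [-0.6 -0.4 37.7]
```

Call:
drive_tool(
  linear=[
    [-0.5,0,0],
    [0,0,0],
    [-0.3,0,11],
    [-0.3,0,11],
    [-0.3,0,8],
    [0,0,0],
  ],
  rot=[
    [0,-0.6,0],
    [0,0,0],
    [0,-0.1,0],
    [0,-0.1,0],
    [0,-0.1,0],
    [0,0,0],
  ],
  hand=[85,85,85,85,85,85],
)

```text
t: 33.72
tcp_pos: [0.4486, 0.2965, 0.0832]
tool_rot: [0.993, 0.115, -0.004, -0.001]
force: [0.4, 0.1, -0.3]
finger_gap: 0.997
```

Run:
```python
from h import *
plan([.4495,.297,.08],13.6)
```

```text
t 33.72 tcp [448.6 296.5  83.2] yaw 13.17 gap 85.2 F [ 0.4  0.1 -0.3] q [0.37 0.77 1.79 0.01 0.59 1.71]
shift tool [ 1.  -0.3  3.2] rotvec [-0.19  0.42 -0.43] shift in final tool frame [ 1.  -0.3  3.2]
```

Call:
drive_tool(
  linear=[
    [0.7,0,1.5],
    [0,0,1.5],
    [0,0,0],
    [0,0,0],
    [0,0,0],
    [0,0,0],
    [0,0,0],
  ],
  rot=[
    [0,0.4,0],
    [0,0,0],
    [0,0,0],
    [0,0,0],
    [0,0,0],
    [0,0,0],
    [0,0,0],
  ],
  hand=[85,80,72,64,54,54,54],
  force=60,
)

```text
t: 34.3
tcp_pos: [0.4488, 0.2962, 0.0796]
tool_rot: [0.993, 0.115, -0.001, -0.001]
force: [0.1, 0.5, -3.9]
finger_gap: 0.699
```

Run:
```python
from h import *
plan([.4495,.297,.08],13.6)
```

```text
t 34.3 tcp [448.8 296.2  79.6] yaw 13.18 gap 59.7 F [ 0.1  0.5 -3.9] q [0.37 0.77 1.8  0.01 0.57 1.71]
shift tool [ 0.9 -0.6 -0.4] rotvec [-0.15  0.09 -0.42] shift in final tool frame [ 0.9 -0.6 -0.4]
```

Gripped at a gap of 59.7 mm. Lifting.

Call:
drive_tool(
  linear=[
    [0,0,-4],
    [0,0,-6],
    [0,0,-12],
    [0,0,-20],
    [0,0,-24],
    [0,0,-24],
    [0,0,-24],
    [0,0,-24],
    [0,0,0],
  ],
  rot=[
    [0,0,0],
    [0,0,0],
    [0,0,0],
    [0,0,0],
    [0,0,0],
    [0,0,0],
    [0,0,0],
    [0,0,0],
    [0,0,0],
  ],
  hand=[54,54,54,54,54,54,54,54,54],
)

```text
t: 35.05
tcp_pos: [0.4466, 0.2951, 0.2229]
tool_rot: [0.993, 0.115, -0.005, -0.0]
force: [1.2, 0.0, -2.5]
finger_gap: 0.7
```

Run:
```python
from h import *
plan([.455,-.090,.22],13)
snap('wrist','w20.png')
for d in cams.spot_point('die_base','wrist')[:2]: print(round(d['score'],2),np.round(d['at'],1))
s=manip.sense();T=Ro.from_quat(s['tool_rot']).as_matrix()
print(proj('wrist',[s['tcp_pos']+T@np.array([0,0,.0796])]))
```

```text
t 35.05 tcp [446.6 295.1 222.9] yaw 13.17 gap 59.7 F [ 1.2  0.  -2.5] q [0.37 0.52 1.73 0.   0.9  1.71]
shift tool [-79.6 376.9   3.1] rotvec [-0.1   0.59  0.17] shift in final tool frame [-78.5 377.2   2.9]
0.66 [322.6 249.8]
[[322.14231519 251.19039545]]
```

Call:
drive_tool(
  linear=[
    [-3,13,-1],
    [-5.2,27,-1],
    [-5.2,27,-1],
    [-5.2,27,-1],
    [-5.2,27,-1],
    [-5.2,27,-1],
    [-5.2,27,-1],
    [-5.2,27,-1],
    [-5.2,27,-1],
    [-5.2,27,-1],
    [-5.2,27,-1],
    [-5.2,27,-1],
    [-5.2,27,-1],
    [-5,26,0],
    [-3,13,0],
    [0,0,0],
    [0,0,0],
  ],
  rot=[
    [0,0.2,0],
    [0,0.2,0],
    [0,0.2,0],
    [0,0.1,0],
    [0,0.1,0],
    [0,0.1,0],
    [0,0.1,0],
    [0,0.1,0],
    [0,0.1,0],
    [0,0.1,0],
    [0,0.1,0],
    [0,0.1,0],
    [0,0.1,0],
    [0,0.1,0],
    [0,0,0],
    [0,0,0],
    [0,0,0],
  ],
  hand=[54,54,54,54,54,54,54,54,54,54,54,54,54,54,54,54,54],
)

```text
t: 36.57
tcp_pos: [0.4391, -0.1128, 0.2063]
tool_rot: [0.993, 0.115, -0.022, -0.007]
force: [0.2, 0.3, -3.3]
finger_gap: 0.696
```

Run:
```python
from h import *
plan([.455,-.090,.15],13)
snap('wrist','w21.png')
for d in cams.spot_point('holder_base','wrist')[:2]: print(round(d['score'],2),np.round(d['at'],1),np.round(onplane('wrist',d['at'],0),4))
print(cen('holder_base','wrist',.006))
```

```text
t 36.57 tcp [ 439.1 -112.8  206.3] yaw 13.28 gap 59.4 F [ 0.2  0.3 -3.3] q [-0.49  0.48  1.92 -0.02  0.78  0.86]
shift tool [ 23.  -17.5  55.8] rotvec [-1.04  2.37  0.26] shift in final tool frame [ 20.6 -18.6  56.3]
0.68 [306.1 150.6] [ 0.4558 -0.0906  0.    ]
[(0.89, array([457.4, -90.2]), array([118.4, 120.9]))]
```

Call:
drive_tool(
  linear=[
    [7,-6,0],
    [7,-6,0],
    [6,-6,0],
    [0,0,0],
    [0,0,0],
  ],
  rot=[
    [-0.4,0.8,0],
    [-0.3,0.8,0],
    [-0.3,0.8,0],
    [0,0,0],
    [0,0,0],
  ],
  hand=[54,54,54,54,54],
)

```text
t: 37.13
tcp_pos: [0.4553, -0.082, 0.2063]
tool_rot: [0.993, 0.12, 0.002, -0.001]
force: [-1.1, 0.4, -3.7]
finger_gap: 0.692
```

Run:
```python
from h import *
plan([.456,-.090,.15],13)
for d in [0]:
  overlay('wrist','w22.png',(.456,-.090),[(.050,0),(.039,.01)],(160,60,480,320),2.2)
for d in cams.spot_point('holder_base','wrist')[:2]: print(round(d['score'],2),np.round(d['at'],1),np.round(onplane('wrist',d['at'],0),4))
print(cen('holder_base','wrist',.006),cams.spot_point('die_base','wrist')[0]['at'])
```

```text
t 37.13 tcp [455.3 -82.  206.3] yaw 13.8 gap 59.1 F [-1.1  0.4 -3.7] q [-0.42  0.48  1.93  0.01  0.73  0.9 ]
shift tool [-1.5  8.  56.3] rotvec [-0.06 -0.26  0.8 ] shift in final tool frame [-1.1  8.  56.3]
0.65 [331.9 188.9] [ 0.4542 -0.0918  0.    ]
[(0.79, array([456.6, -92.2]), array([111. , 115.5]))] [320.0, 252.7]
```

View pics/w22.png

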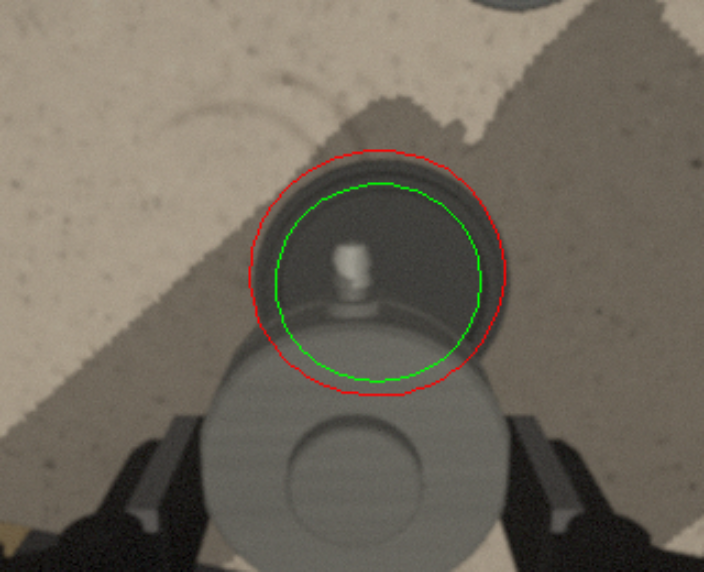

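The overlay is close: the nest sits about 1.7 mm to tool +y and 2.5 mm to −x of my guess, so the target is (0.4535, −0.092). The base is held level with the nipple forward.

Call:
drive_tool(
  linear=[
    [-2,4.7,0],
    [-2,4.7,0],
    [0,0,0],
    [0,0,12],
    [0,0,16],
    [0,0,16],
    [0,0,16],
    [0,0,16],
    [0,0,0],
  ],
  rot=[
    [0,-0.2,0],
    [0,0,0],
    [0,0,0],
    [0,0,0],
    [0,0,0],
    [0,0,0],
    [0,0,0],
    [0,0,0],
    [0,0,0],
  ],
  hand=[54,54,54,54,54,54,54,54,54],
)

```text
t: 38.08
tcp_pos: [0.4563, -0.1, 0.1294]
tool_rot: [0.993, 0.116, 0.004, 0.002]
force: [-0.4, 0.6, -3.7]
finger_gap: 0.699
```

Run:
```python
from h import *
plan([.4535,-.0922,.0836],13)
```

```text
t 38.08 tcp [ 456.3 -100.   129.4] yaw 13.29 gap 59.7 F [-0.4  0.6 -3.7] q [-0.46  0.63  1.97  0.    0.53  0.88]
shift tool [-1.2 -8.5 45.7] rotvec [ 0.32 -0.43  0.29] shift in final tool frame [-0.9 -8.2 45.8]
```

Call:
drive_tool(
  linear=[
    [-0.5,-4,0],
    [-0.5,-4,0],
    [0,0,0],
    [0,0,10],
    [0,0,10],
    [0,0,8],
    [0,0,0],
  ],
  rot=[
    [0.3,-0.4,0],
    [0,0,0],
    [0,0,0],
    [0,0,0],
    [0,0,0],
    [0,0,0],
    [0,0,0],
  ],
  hand=[54,54,54,54,54,54,54],
)

```text
t: 38.67
tcp_pos: [0.4556, -0.0935, 0.1029]
tool_rot: [0.993, 0.115, 0.003, 0.002]
force: [-0.4, -0.1, -4.1]
finger_gap: 0.696
```

Run:
```python
from h import *
plan([.4535,-.0922,.0836],13)
snap('wrist')
for d in cams.spot_point('holder_base','wrist')[:2]: print(round(d['score'],2),np.round(d['at'],1),np.round(onplane('wrist',d['at'],0),4))
print(cen('holder_base','wrist',.006))
```

```text
t 38.67 tcp [455.6 -93.5 102.9] yaw 13.22 gap 59.5 F [-0.4 -0.1 -4.1] q [-0.44  0.69  1.98  0.    0.46  0.9 ]
shift tool [-1.9 -1.8 19.3] rotvec [ 0.28 -0.36  0.22] shift in final tool frame [-1.8 -1.7 19.3]
[(0.55, array([458.9, -91.3]), array([163.7, 177.9]))]
```

Call:
drive_tool(
  linear=[
    [-1,-1.7,0],
    [0,0,7],
    [0,0,7],
    [0,0,0],
  ],
  rot=[
    [0.2,-0.4,0],
    [0,0,0],
    [0,0,0],
    [0,0,0],
  ],
  hand=[54,54,54,54],
)

```text
t: 39.15
tcp_pos: [0.4554, -0.0925, 0.09]
tool_rot: [0.993, 0.115, 0.002, 0.002]
force: [-1.0, 0.2, -2.9]
finger_gap: 0.698
```

Call:
drive_tool(
  linear=[
    [0,0,2],
    [0,0,0],
  ],
  rot=[
    [0,0,0],
    [0,0,0],
  ],
  hand=[54,54],
)

```text
t: 39.32
tcp_pos: [0.4553, -0.0925, 0.0872]
tool_rot: [0.993, 0.115, 0.001, 0.002]
force: [-0.1, -0.3, -3.4]
finger_gap: 0.699
```

Call:
drive_tool(
  linear=[
    [0,0,1.5],
    [0,0,0],
  ],
  rot=[
    [0,0,0],
    [0,0,0],
  ],
  hand=[54,54],
)

```text
t: 39.48
tcp_pos: [0.4553, -0.0925, 0.0854]
tool_rot: [0.993, 0.115, 0.001, 0.002]
force: [-0.2, 0.7, -3.3]
finger_gap: 0.697
```

Call:
drive_tool(
  linear=[
    [0,0,1],
    [0,0,1],
  ],
  rot=[
    [0,0,0],
    [0,0,0],
  ],
  hand=[54,54],
)

```text
t: 39.65
tcp_pos: [0.4554, -0.0926, 0.0835]
tool_rot: [0.993, 0.115, 0.001, 0.002]
force: [1.0, 0.6, 2.8]
finger_gap: 0.697
```

Call:
drive_tool(
  linear=[
    [0,0,1],
    [0,0,1],
  ],
  rot=[
    [0,0,0],
    [0,0,0],
  ],
  hand=[54,54],
)

```text
t: 39.82
tcp_pos: [0.4554, -0.0925, 0.0833]
tool_rot: [0.993, 0.115, 0.002, 0.002]
force: [-0.9, -0.2, 10.3]
finger_gap: 0.698
```

Contact at the expected height (0.0833, 10 N). I'll release and rise.

Call:
drive_tool(
  linear=[
    [0,0,0],
    [0,0,0],
    [0,0,0],
    [0,0,0],
    [0,0,0],
    [0,0,0],
    [0,0,-8],
    [0,0,-20],
    [0,0,-30],
    [0,0,-30],
    [0,0,-35],
    [0,0,-35],
    [0,0,0],
    [0,0,0],
  ],
  rot=[
    [0,0,0],
    [0,0,0],
    [0,0,0],
    [0,0,0],
    [0,0,0],
    [0,0,0],
    [0,0,0],
    [0,0,0],
    [0,0,0],
    [0,0,0],
    [0,0,0],
    [0,0,0],
    [0,0,0],
    [0,0,0],
  ],
  hand=[58,63,68,73,79,84,85,85,85,85,85,85,85,85],
)

```text
t: 40.98
tcp_pos: [0.4545, -0.0919, 0.2513]
tool_rot: [0.993, 0.115, 0.002, 0.002]
force: [-0.4, -0.1, -0.0]
finger_gap: 0.994
```

Run:
```python
from h import *
plan([.455,-.092,.25],13)
for n in ('wrist','top','side'):
  im=snap(n,'end_'+n+'.png')
  for l,z in (('die_base',.004),('holder_base',0),('die_collar',.004),('holder_collar',0),('die_body',.004),('holder_body',0),('die_plunger',.006),('holder_plunger',0),('dish',0),('steel_tweezers',0)):
    for d in cams.spot_point(l,n)[:4 if l=='die_plunger' else 1]: print(n,l,round(d['score'],2),np.round(d['at'],1),np.round(onplane(n,d['at'],z),4))
```

```text
t 40.98 tcp [454.5 -91.9 251.3] yaw 13.19 gap 84.9 F [-0.4 -0.1 -0. ] q [-0.44  0.39  1.89 -0.    0.86  0.9 ]
shift tool [0.5 0.2 1.3] rotvec [ 0.28 -0.21  0.19] shift in final tool frame [0.5 0.2 1.3]
wrist die_base 0.71 [322.7 172.2] [ 0.457  -0.0935  0.004 ]
wrist die_collar 0.68 [372.  17.] [ 0.5969 -0.1025  0.004 ]
wrist holder_collar 0.85 [369.6  18.1] [ 0.5962 -0.101   0.    ]
wrist die_plunger 0.79 [ 29.7 126.3] [0.437  0.1816 0.006 ]
wrist steel_tweezers 0.87 [118.7 192.4] [0.3886 0.1015 0.    ]
top die_base 0.57 [373.1 244.7] [ 0.4667 -0.1014  0.004 ]
top holder_base 0.71 [300.3 206.4] [0.574  0.1074 0.    ]
top die_collar 0.63 [376.6 195.3] [ 0.6092 -0.1123  0.004 ]
top holder_collar 0.95 [375.3 197. ] [ 0.6048 -0.1092  0.    ]
top die_body 0.68 [249. 192.] [0.6129 0.2551 0.004 ]
top holder_body 0.73 [244.8 193.7] [0.6084 0.2675 0.    ]
top die_plunger 0.64 [244.8 276.5] [0.373  0.2595 0.006 ]
top die_plunger 0.62 [228.  277.8] [0.3689 0.3061 0.006 ]
top die_plunger 0.47 [270.3 253.2] [0.4388 0.1898 0.006 ]
top die_plunger 0.38 [296.9 207. ] [0.5713 0.117  0.006 ]
top hold
[... 173 characters left out ...]
base 0.58 [389.2 201.7] [ 0.4524 -0.0866  0.004 ]
side die_collar 0.59 [336.3 184. ] [ 0.5985 -0.1133  0.004 ]
side holder_collar 0.81 [333.8 187.2] [ 0.6002 -0.1024  0.    ]
side die_body 0.66 [246.8 271.2] [0.6075 0.2586 0.004 ]
side holder_body 0.91 [245.3 275. ] [0.607  0.2648 0.    ]
side die_plunger 0.93 [371.1 314.8] [0.3638 0.265  0.006 ]
side die_plunger 0.84 [350.9 272.8] [0.4331 0.184  0.006 ]
side die_plunger 0.63 [305.9 236.1] [0.5604 0.1177 0.006 ]
side die_plunger 0.63 [356.6 338.5] [0.3663 0.3197 0.006 ]
side holder_plunger 0.96 [307.2 237. ] [0.5607 0.1119 0.    ]
side dish 0.6 [259.5 213.7] [0.6991 0.078  0.    ]
side steel_tweezers 0.62 [244.6 274.3] [0.6093 0.2638 0.    ]
```

```bash
python3 -c "
from station import order,manip
print(order.sign_off(), manip.sense()['t'])"
```

```text
the job is handed in; nothing more can be done
the job is handed in; nothing more can be done
```

The die is taken apart and all four parts are set in their own holders, in the order plunger, collar, die body, base. I handed the job in after the last check at about 42 s of the 102 s allowed; the sign-off gave no verdict.

- **Set-downs:** The plunger, body and base each stopped at the tool height expected for their holder's floor. The body and base also showed about 10 N of contact force there. The collar showed no clear contact; I let it go within about 1 mm of its expected floor height.
- **Final position checks:** The last wrist, top and side pictures place each part within about 1–13 mm of its holder. The larger differences are in the top and side views, where the networks scatter by several millimetres. They also contain false reports: the top view put the base's holder at the plunger's, and the side view put the tweezers at the body's holder.
- **Centring limit:** A part resting on its recess floor can be at most 8 mm off centre, against the 9.5 mm allowed (3 mm against 6 mm for the plunger).
- **Bystanders:** I kept the arm clear of the dish and tweezers. The detections show no real move, but they scatter by up to about 10 mm.
- **Not checked by eye:** I had used all 16 picture views, so the final collar, body and base placements rest on numbers only.

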